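Replace the odd cell and clear the rejects

TASK

One glass cell in the turbidimeter's cell case does not match the other four: put it in the waste pan together with every used cuvette lying on the bench, and stand the matching cell from the stock rack upright in the place it left. Then hook the strip below the pan's nose on the near rim of the waste tub, tip the pan over on that rim until everything has fallen into the tub, and set the empty pan back flat on its mat, about where it was. Keep the good cells upright, and leave the other stock cells and the rest of the bench as they are.

Things in the scene. Friction and masses are not known exactly. Their poses are not given: they have to be found in the camera images.
- case: Turbidimeter's cell case, fixed: black plastic, 214 x 46 mm, one row of five 38 mm square compartments along its x (centres at x = -84, -42, 0, 42, 84 mm; walls 26 mm high, 4 mm thick; inner floor 4 mm above the bench). Its open lid lies flat on the -y side (14 mm high, out to 74 mm from the row). Origin: centre of the row at bench height. Case and rack may change places
- rack: Stock rack, fixed: plain wood, 172 x 46 mm, one row of four compartments along its x like the case's (centres at x = -63, -21, 21, 63 mm; end blocks 34 mm high). Three hold one stock cell each, in any order; one is empty. Origin: centre of the row at bench height
- cell_1: One cell of the set: round glass cell with black screw cap, 25 mm across, 62 mm high, upright in a compartment of the case. Origin: centre of its underside, z up its axis
- cell_2: One cell of the set: round glass cell with black screw cap, 25 mm across, 62 mm high, upright in a compartment of the case. Origin: centre of its underside, z up its axis
- cell_3: One cell of the set: round glass cell with black screw cap, 25 mm across, 62 mm high, upright in a compartment of the case. Origin: centre of its underside, z up its axis
- cell_4: One cell of the set: round glass cell with black screw cap, 25 mm across, 62 mm high, upright in a compartment of the case. Origin: centre of its underside, z up its axis
- odd_square: The wrong cell in the case (absent in the runs where odd_tall is the wrong one): square glass cell, 25 x 25 mm, 44 mm high, with a round black cap 23 mm across on top, 62 mm high in all, flats parallel to the case. Origin: centre of its underside
- odd_tall: The wrong cell in the case (absent in the runs where odd_square is the wrong one): round cell like the set's but too tall, 25 mm across, 85 mm high. Origin: centre of its underside
- stock_round: The right spare in the stock rack: same round cell as the set's, 25 mm across, 62 mm high. Origin: centre of its underside
- stock_square: A square cell in the stock rack, 25 x 25 mm, 62 mm high in all: not of the set, stays there
- stock_tall: A tall round cell in the stock rack, 25 mm across, 85 mm high: not of the set, stays there
- used_1: Used disposable cuvette, whitish plastic, 12.5 x 12.5 x 45 mm, 12 g, lying on the bench; three to five of the five are present. Origin: centre of the face it lies on at the start; x along its length
- used_2: Used disposable cuvette, whitish plastic, 12.5 x 12.5 x 45 mm, 12 g, lying on the bench; three to five of the five are present. Origin: centre of the face it lies on at the start; x along its length
- used_3: Used disposable cuvette, whitish plastic, 12.5 x 12.5 x 45 mm, 12 g, lying on the bench; three to five of the five are present. Origin: centre of the face it lies on at the start; x along its length
- used_4: Used disposable cuvette, whitish plastic, 12.5 x 12.5 x 45 mm, 12 g, lying on the bench; three to five of the five are present. Origin: centre of the face it lies on at the start; x along its length
- used_5: Used disposable cuvette, whitish plastic, 12.5 x 12.5 x 45 mm, 12 g, lying on the bench; three to five of the five are present. Origin: centre of the face it lies on at the start; x along its length
- pan: Loose steel pan, about 0.24 kg, empty, on the mat. Nose to +x (towards the tub), handle to -x. Origin: under the floor centre. 130 mm wide; floor 3 mm thick, x -65 to 45 mm; then the nose rises at 15.5 deg to its open edge at x 110, 18 mm up; side and rear walls 28 mm high. Handle: flat-sided bar 14 wide, 20 high, x -65 to -145, axis 30 mm above the underside; grip it at x -110, y 0, z 30 mm
- pan_hook (a point): Pivot corner of the hook strip below the nose (pan x 86.5, z 11.5 mm): strip 110 mm wide, 3 mm thick, 8 mm deep below the nose, its front face at this point. With the strip outside the tub, touching the wall, the rim lies in this corner, 24 mm of nose reach over the tub, and the pan pivots here. Axes as the pan's
- mat: Thin grey mat on the bench, 270 x 150 x 3 mm, fixed, long side along its x axis (pan and mat point much the same way); the pan's place. Origin: centre of its underside
- tub: Glass-waste tub: grey plastic, open, fixed, 200 (x) x 250 (y) x 110 mm high, walls and floor 5 mm thick. Its -x side faces the pan. Origin: centre of its underside
- tub_rim (a point): Middle of the tub's rim on the pan's side, at the top of the wall (mid-thickness, 110 mm above the bench). Its x axis points across into the tub, y along the rim
- jar: Bystander, loose: amber glass jar, 48 mm across, 75 mm high. Origin: centre of its underside
- beaker: Bystander, loose: glass beaker, 68 mm across, 85 mm high. Origin: centre of its underside
- carton: Bystander, loose: white reagent carton, 55 x 85 x 50 mm high. Origin: centre of its underside

How it is judged:
By the outcome, as a careful person would: the job done as asked, in the order asked, and still so for the second after the job is handed in, with the robot touching nothing.
Of odd_square, odd_tall only 1 to 1 are there at a start; the rules pass over those that are not, and their reading is None.
Of used_1, used_2, used_3, used_4, used_5 only 3 to 5 are there at a start; the rules pass over those that are not, and their reading is None.
At some moment in a run one of used_1, used_2, used_3, used_4, used_5 may be knocked a few centimetres aside while the robot is not near it.
It also fails if it takes over 200 s, if anything falls off the work surface, if the arm or the gripper's body presses on something with over 40 N, if the wrist force passes 120 N, or if a joint passes its speed limit or range.

ROBOT

A 6-joint arm with a two-finger parallel gripper is mounted at the origin on the work surface. World frame = base frame: x ahead of the robot, y to its left, z up, the work surface at z = 0. Lengths are in m, angles in rad, forces in N, time in s.
With the tool pointing down it reaches from about 0.35 to 0.975 m from the base axis. Payload 4.9 kg.
Tool frame: the origin (TCP) lies on the centre line of the jaws, within the pads' length; the fingertips stand 25 mm ahead of it and the grasp point (between the pads) lies 6 mm ahead of it; z points along the fingers, y is the line along which they close (so a half turn about z gives the same grasp; the last joint's range is limited). The gripper opens to 85 mm and grips with 20 to 120 N. Pads are 22 mm wide; open, the fingers measure 114 mm over their backs; the gripper's body (76 mm by 85 mm) begins 54 mm behind the grasp point. The pads swing forward as they close: fully open they stand 13 mm farther back than shut.
Start: joints at [-1.423, 0.053, 1.613, -0, 1.476, -0.119], TCP at [0.165, -0.603, 0.256] pointing down, gripper open.
Joint ranges: [-3.01, 3.01], [-1.01, 2.22], [0.06, 2.58], [-1.02, 4.17], [0.09, 2.62], [-3.14, 3.14]. Speed limits (rad/s): [2.57, 2.57, 3.14, 3.14, 3.14, 3.14].

INTERFACE

Orientations are given as a unit quaternion [w, x, y, z].
In Python, from plant import state, grab_frame, get_calibration, job gives the robot as it stands. The module is installed in compiled form; this text tells all that it offers.
- The arm moves only by the tool move_arm, never from a script. Its argument "targets" is a list that holds one entry, the list of rows, each a list of 5 numbers: the opening in per cent of the stroke, from 0 (shut) to 100 (fully open), then the shift along the tool's x, y, z as a fraction of full scale, then the turn about the tool's z as a fraction of full scale. A call has 1 to 5 rows; each row shifts and turns the commanded pose from where the row before left it, along the tool's axes as they then stand; what a row does not reach is not made up. Full scale, the value 1, is 0.6 m for a shift and 6 degrees for a turn. A row lasts 1/12 s, in which the tool goes at most 41.7 mm and 7.16 degrees, less where a joint would pass 70% of its speed; a pose out of reach is approached as far as the arm can. A call with a number of a shift or a turn outside -1 to 1 is refused whole. A call with a gripper value outside its range is refused whole. The fingers move at their own pace and stop on an object; the grip force is fixed at half the most. Time passes only in rows, so rows that do not move let the fingers close. It gives the time, the measured TCP pose, the force, the opening and the grip force at its end, in the units of the state.
- state(): the state, without advancing time (a new reading comes with each control period).
- grab_frame(name): name is "scene" or "top"; returns the picture (384x512x3 uint8, red, green, blue); there is no depth.
- get_calibration(name): a dict with "vertical_fov" (degrees; the focal length in pixels is half the picture's height over the tangent of half this angle, whatever the lens; pixels are square), "cx", "cy" (the principal point, pixels), "R" (3x3) and "t" (3): a world point X has camera coordinates R X + t. Camera axes: x right, y down, z forward; pixel columns grow to the right and rows downward; lengths in m; the calibration is good to about 2 mm. A picture is of the moment at which its call begins. get_calibration takes no time and is no camera call.
- job.job_done(): hands the job in; it is judged then, once.
The state is a dict: "time": time; "joint_pos": joint angles; "joint_vel": joint speeds; "joint_efforts": joint torques, N m; "tool_pos": TCP position; "tool_rot": TCP orientation; "contact_force": force on the tool from outside, world axes, zero at the start; "ft_torque": the same for the moment, N m; "gripper_width": opening from 0.0 (shut) to 1.0 (fully open); "grasp_force": force on a finger pad.
Only numpy, scipy, OpenCV 4.12 (cv2) and the standard library are available. Lean on these libraries where they do the work, as an engineer would, in place of code of your own. Each camera call takes 0.05 s, during which the arm holds its last target. There are 200 camera calls.

## Working session

There is one attempt and no reset: what is moved stays moved. The work goes in short steps, Python scripts to look and compute and a tool call to move; the robot and the scene stay as the last step left them, time stands still between calls to the robot, and variables do not carry over. Pictures are saved under pics/ and viewed, at most 14 in all, crops included, and the job is handed in when it is done.

Besides the shell and the picture viewer there is one more tool, called after ">>>" as a command line: name --argument value ..., lists and objects as JSON in quotes. move_arm: Moves the arm, as the interface text tells. Shift numbers are shares of 0.6 m and turn numbers shares of 6 degrees, none past 1 either way. Its arguments: {"type":"object","properties":{"targets":{"type":"array"}},"required":["targets"]}

```bash
mkdir -p pics
cat > h.py <<'E'
import numpy as np, cv2
from plant import state, grab_frame, get_calibration, job
def cam(n):
    c=get_calibration(n); f=192/np.tan(np.radians(c["vertical_fov"])/2)
    return f,c["cx"],c["cy"],np.array(c["R"]),np.array(c["t"])
def ray(n,u,v):
    f,cx,cy,R,t=cam(n); return -R.T@t, R.T@np.array([(u-cx)/f,(v-cy)/f,1])
def atz(n,u,v,z):
    o,d=ray(n,u,v); return o+d*(z-o[2])/d[2]
def proj(n,X):
    f,cx,cy,R,t=cam(n); p=R@np.array(X)+t; return np.array([cx+f*p[0]/p[2],cy+f*p[1]/p[2]])
def tri(a,b):  # two (name,u,v): least squares point, gap
    o1,d1=ray(*a);o2,d2=ray(*b); s=np.linalg.lstsq(np.c_[d1,-d2],o2-o1,rcond=None)[0]
    p,q=o1+s[0]*d1,o2+s[1]*d2; return (p+q)/2,np.linalg.norm(p-q)
def snap(n,f,crop=None,k=1):
    im=grab_frame(n)[:,:,::-1]
    cv2.imwrite("pics/full_"+f,im)
    if crop: x,y,w,h=crop; im=im[y:y+h,x:x+w]
    cv2.imwrite("pics/"+f,cv2.resize(im,None,fx=k,fy=k,interpolation=cv2.INTER_CUBIC))
E
python3 - <<'E'
from h import *
np.set_printoptions(precision=4,suppress=True)
for n in("scene","top"):
    print(n,get_calibration(n)); print(ray(n,256,192)); snap(n,n+"0.png",None,1.5)
print(state())
E
```

```text
scene {'vertical_fov': 48.80000264600373, 'cx': 251.99426824637086, 'cy': 186.5708070268705, 'R': array([[ 0.6138,  0.7895,  0.0058],
       [ 0.5013, -0.3841, -0.7754],
       [-0.6099,  0.4788, -0.6315]]), 't': array([-0.3779, -0.2272,  1.6558])}
(array([ 1.3557, -0.5817,  0.8717]), array([-0.5977,  0.4814, -0.6414]))
top {'vertical_fov': 43.458856205428766, 'cx': 260.7926601822969, 'cy': 191.06598401819204, 'R': array([[-0.0119, -0.9995, -0.0297],
       [-0.9951,  0.0147, -0.0975],
       [ 0.0979,  0.0284, -0.9948]]), 't': array([0.0409, 0.5996, 1.2346])}
(array([ 0.4763, -0.003 ,  1.2879]), array([ 0.0961,  0.0384, -0.9947]))
{'time': 0.1, 'joint_pos': array([-1.423 ,  0.0533,  1.6142,  0.    ,  1.476 , -0.1191]), 'joint_vel': array([ 0.0014, -0.0018, -0.0034,  0.0016,  0.    , -0.0006]), 'joint_efforts': array([  0.0002, -39.4902, -37.1363,  -0.0001,   0.0039,  -0.    ]), 'tool_pos': array([ 0.1647, -0.6024,  0.2552]), 'tool_rot': array([-0.001 ,  0.9911,  0.133 , -0.    ]), 'contact_force': array([ 0.68  , -0.1435, -0.3067]), 'ft_torque': array([ 0.01  , -0.018 ,  0.0153]), 'grasp_force': 0.0, 'gripper_width': 1.0014781172509537}
```

View pics/scene0.png

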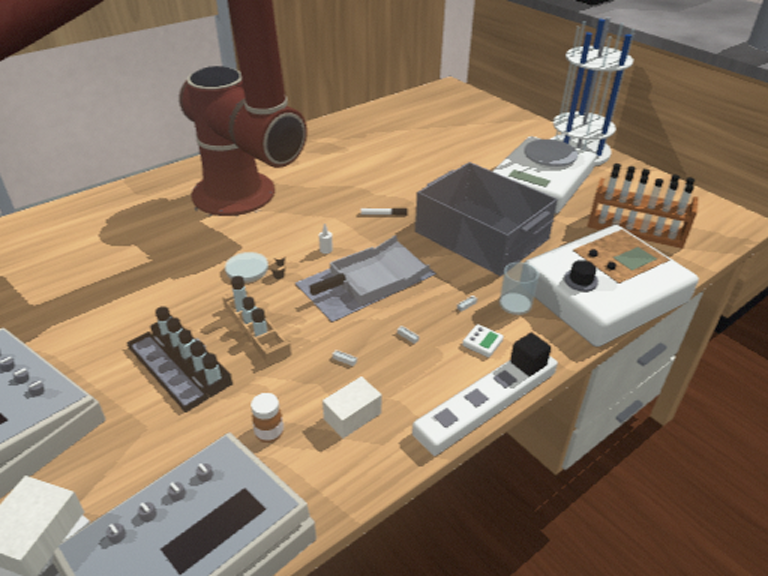

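View pics/top0.png

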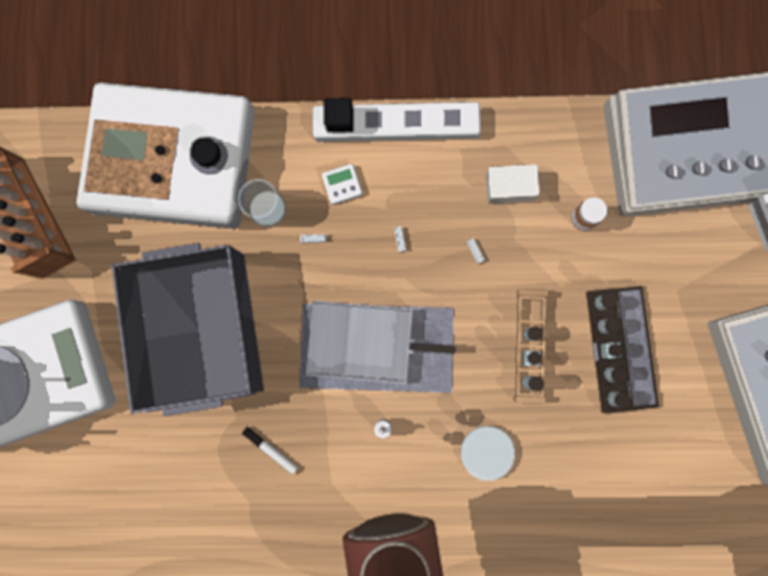

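Run:
```python
import cv2
a=cv2.imread("pics/full_top0.png"); b=cv2.imread("pics/full_scene0.png")
def c(im,x,y,w,h,k,f): cv2.imwrite("pics/"+f,cv2.resize(im[y:y+h,x:x+w],None,fx=k,fy=k,interpolation=cv2.INTER_CUBIC))
c(a,335,185,110,95,6,"c1.png"); c(b,80,180,120,95,6,"c2.png")
c(a,190,140,142,124,4.8,"c3.png");
```

```text
(no output)
```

View pics/c1.png

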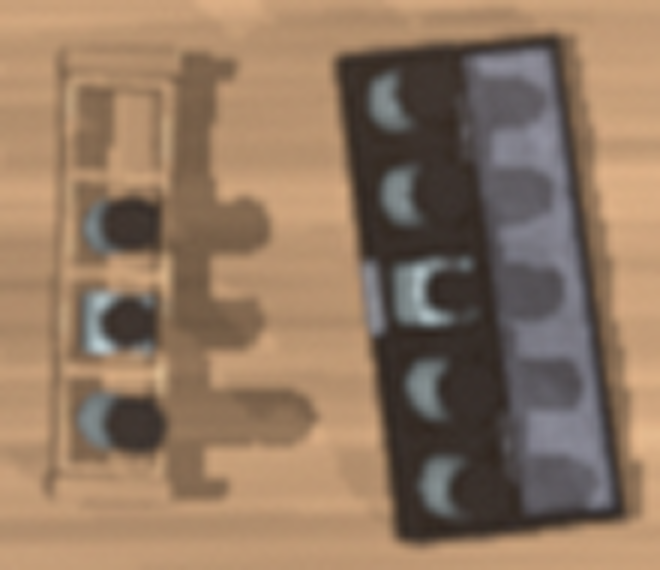

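View pics/c2.png

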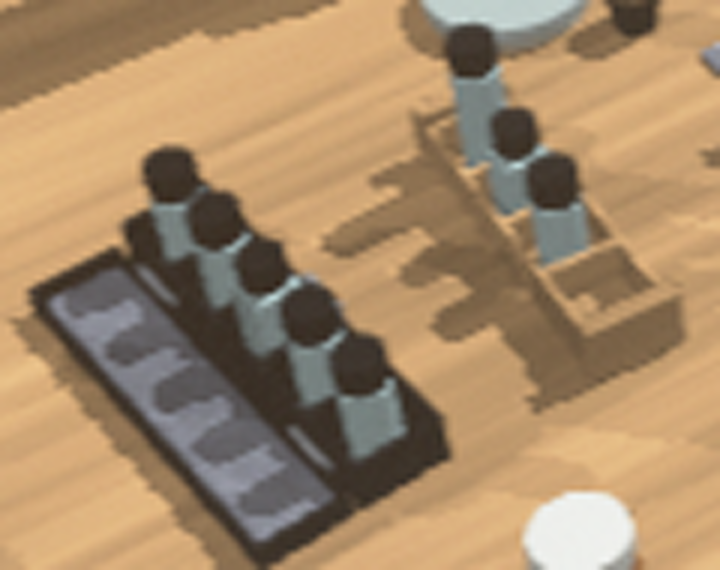

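View pics/c3.png

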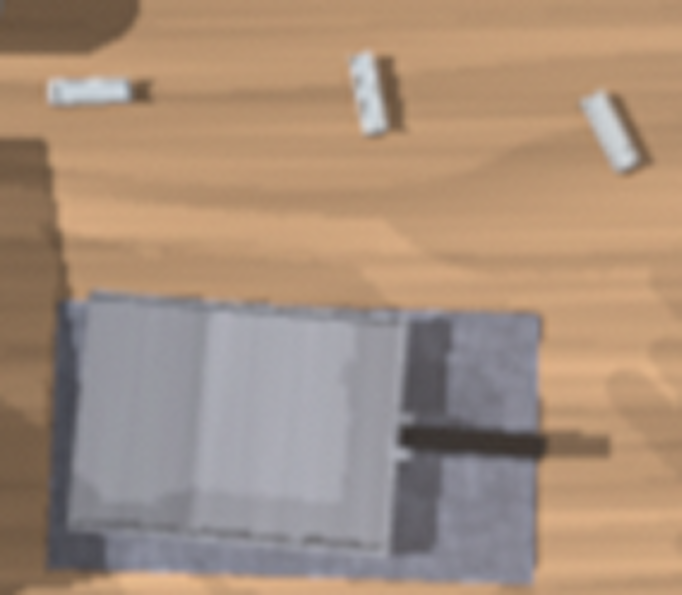

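```bash
cat > m.py <<'E'
from h import *
np.set_printoptions(precision=4,suppress=True)
def f(x,y,k,x0=0,y0=0): return ((x+.5)/k-.5+x0,(y+.5)/k-.5+y0)
c1=lambda x,y:f(x,y,6,335,185); c2=lambda x,y:f(x,y,6,80,180); c3=lambda x,y:f(x,y,4.8,190,140); g=lambda x,y:f(x,y,1.5)
E
python3 - <<'E'
from m import *
T=lambda p,q:tri(("top",*p),("scene",*q))
print("case")
for a,b in [((430,88),(360,363)),((446,190),(310,314)),((455,290),(262,265)),((470,390),(215,220)),((481,490),(171,174))]:
    print(*T(c1(*a),c2(*b)), atz("top",*c1(*a),.06))
print("rack")
for a,b in [((132,222),(552,180)),((128,322),(515,132)),((134,424),(471,50))]: print(*T(c1(*a),c2(*b)), atz("top",*c1(*a),.06))
print("rack outer top z34", [atz("top",*c1(*p),.034)[:2] for p in [(62,52),(185,52),(52,490),(168,500)]])
print("case outer z26",[atz("top",*c1(*p),.026)[:2] for p in [(340,58),(402,540)]],"lid z14",[atz("top",*c1(*p),.014)[:2] for p in [(558,40),(622,515)]])
print("cuv")
for a,b in [((90,91),(467,302)),((368,93),(407,334)),((612,132),(343,357))]: print(*T(c3(*a),g(*b)))
for p in [((48,91),(130,91)),((358,55),(376,133)),((593,95),(628,170))]:
    q=[atz("top",*c3(*x),.0125)[:2] for x in p]; print(q,np.linalg.norm(q[0]-q[1]),np.degrees(np.arctan2(*(q[1]-q[0])[::-1])))
print("pan rear top z31",[atz("top",*c3(*p),.031)[:2] for p in [(405,310),(390,552)]],"nose z21",[atz("top",*c3(*p),.021)[:2] for p in [(90,293),(70,527)]])
print("handle z43",[atz("top",*c3(*p),.043)[:2] for p in [(400,437),(545,445)]])
print("mat",[atz("top",*c3(*p),.003)[:2] for p in [(65,300),(540,313),(533,582),(50,570)]])
print("tub z110",[atz("top",*g(*p),.11)[:2] for p in [(242,247),(262,392),(114,264),(134,412)]])
print("tub scene z110",[atz("scene",*g(*p),.11)[:2] for p in [(417,207),(502,271),(470,165),(553,216)]])
print(T(g(242,247),g(502,271)),T(g(262,392),g(417,207)))
E
```

```text
case
[ 0.5703 -0.3368  0.0619] 0.001544050693600616 [ 0.5708 -0.3366  0.06  ]
[ 0.5277 -0.3412  0.0607] 0.00014017183772977625 [ 0.5277 -0.3415  0.06  ]
[ 0.4854 -0.3441  0.0601] 0.0013149360650331259 [ 0.4857 -0.3435  0.06  ]
[ 0.4437 -0.3486  0.0597] 0.00109240364216135 [ 0.444 -0.348  0.06 ]
[ 0.4021 -0.3516  0.0603] 0.002043437606086892 [ 0.4026 -0.3508  0.06  ]
rack
[ 0.5154 -0.2105  0.0602] 0.002105123999414828 [ 0.5159 -0.2096  0.06  ]
[ 0.4735 -0.2075  0.0596] 0.0017487697794061126 [ 0.4739 -0.2066  0.06  ]
[ 0.4316 -0.2051  0.0825] 0.0023590937980924754 [ 0.4314 -0.2078  0.06  ]
rack outer top z34 [array([ 0.5907, -0.1861]), array([ 0.5899, -0.2391]), array([ 0.4029, -0.1764]), array([ 0.3981, -0.2256])]
case outer z26 [array([ 0.5871, -0.3075]), array([ 0.3797, -0.326 ])] lid z14 [array([ 0.5947, -0.4056]), array([ 0.3885, -0.4236])]
cuv
[0.6918 0.1733 0.0102] 0.0007799313969125381
[0.6878 0.0167 0.008 ] 0.002697345207372379
[ 0.6634 -0.1189  0.0093] 0.002795953951907791
[array([0.692 , 0.1969]), array([0.6913, 0.1509])] 0.04608845199371156 -90.96460390192992
[array([0.7095, 0.023 ]), array([0.6653, 0.0135])] 0.045176053001567164 -167.89809009012325
[array([ 0.6847, -0.1074]), array([ 0.6423, -0.1258])] 0.04617101222315434 -156.52061400003308
pan rear top z31 [array([ 0.565 , -0.0012]), array([0.4344, 0.0088])] nose z21 [array([0.5775, 0.1723]), array([0.4495, 0.1834])]
handle z43 [array([0.4959, 0.0024]), array([ 0.4907, -0.0751])]
mat [array([0.5752, 0.1888]), array([ 0.5643, -0.0761]), array([ 0.4163, -0.0693]), array([0.4256, 0.1972])]
tub z110 [array([0.6622, 0.2776]), array([0.4237, 0.2429]), array([0.6372, 0.4916]), array([0.3937, 0.4523])]
tub scene z110 [array([0.4699, 0.2213]), array([0.7438, 0.2033]), array([0.4044, 0.448 ]), array([0.6769, 0.433 ])]
(array([0.6744, 0.2964, 0.0222]), np.float64(0.005238483813533832)) (array([0.4252, 0.2548, 0.0735]), np.float64(0.01045630317522859))
```

```bash
cat >> h.py <<'E'
def plan(*W, psi=None):
    """from the present pose: turn units, then shifts (fractions) in the turned tool frame for each waypoint"""
    s=state(); p=np.array(s["tool_pos"]); w,x,y,z=s["tool_rot"]
    cur=np.degrees(np.arctan2(2*(x*y+w*z),1-2*(y*y+z*z)))
    psi=cur if psi is None else psi
    print("pos",p.round(4),"psi",round(cur,1),"j6",round(float(s["joint_pos"][5]),2),"w",round(float(s["gripper_width"]),3),"grip",round(float(s["grasp_force"]),1),"F",np.round(s["contact_force"],1),"t",round(float(s["time"]),1),"turn units",round((cur-psi)/6,3))
    c,sn=np.cos(np.radians(psi)),np.sin(np.radians(psi)); A=np.array([[c,sn,0],[sn,-c,0],[0,0,-1]])
    for t in W:
        d=A@(np.array(t)-p)/.6; print("->",t,d.round(4),"rows",np.ceil(np.linalg.norm(d)*.6/.0405)); p=np.array(t)
E
python3 - <<'E'
from m import *
plan((.4855,-.344,.2),(.4855,-.344,.055),psi=5)
print("jar/beaker/carton approx top", atz("top",*g(592,211),.075),atz("top",*g(258,195),.085),atz("top",*g(514,180),.05),"beaker base",atz("top",*g(268,208),0.))
a=cv2.imread("pics/full_top0.png"); b=cv2.imread("pics/full_scene0.png")
A=cv2.resize(a[155:280,70:180],None,fx=4,fy=4,interpolation=3); B=cv2.resize(b[100:225,255:370],None,fx=4,fy=4,interpolation=3)
cv2.imwrite("pics/c4.png",np.vstack([np.hstack([A,B])])[:600,:])
print(A.shape,B.shape)
E
```

```text
pos [ 0.1647 -0.6024  0.2552] psi 15.3 j6 -0.12 w 1.001 grip 0.0 F [ 0.7 -0.1 -0.3] t 0.1 turn units 1.715
-> (0.4855, -0.344, 0.2) [ 0.5702 -0.3824  0.0919] rows 11.0
-> (0.4855, -0.344, 0.055) [0.     0.     0.2417] rows 4.0
jar/beaker/carton approx top [ 0.7195 -0.3091  0.075 ] [0.7553 0.2569 0.085 ] [ 0.7816 -0.183   0.05  ] beaker base [0.7505 0.2568 0.    ]
(500, 440, 3) (500, 460, 3)
```

>>> move_arm --targets '[[[100,0,0,0,0.86],[100,0,0,0,0.86]]]'

```text
time: 0.27
tool_pos: [0.1647, -0.6025, 0.2555]
tool_rot: [-0.001, 0.999, 0.041, -0.0]
contact_force: [-0.5, -0.6, 0.2]
gripper_width: 0.996
grasp_force: 0.0
```

View pics/c4.png

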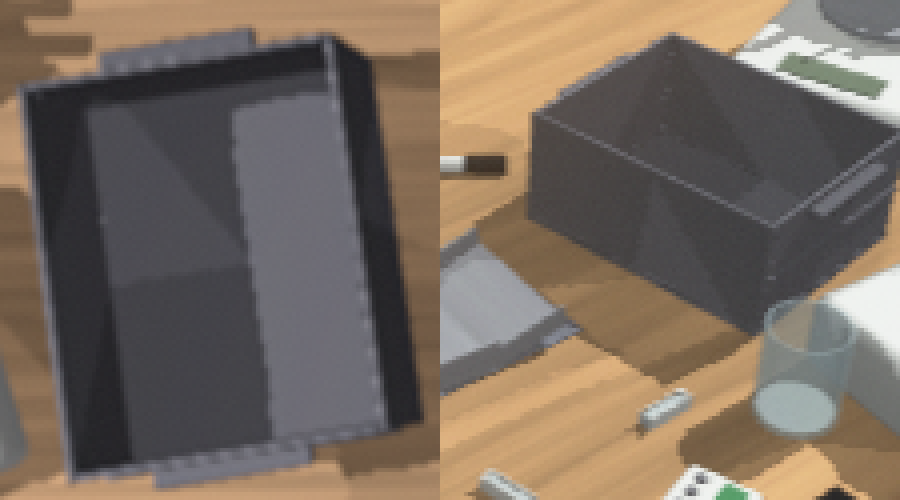

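>>> move_arm --targets '[[[100,0.052,-0.035,0.008,0],[100,0.052,-0.035,0.008,0],[100,0.052,-0.035,0.008,0],[100,0.052,-0.035,0.008,0],[100,0.052,-0.035,0.008,0]]]'

```text
time: 0.68
tool_pos: [0.312, -0.4833, 0.2316]
tool_rot: [-0.0, 0.999, 0.043, -0.0]
contact_force: [1.3, -0.2, 0.2]
gripper_width: 0.996
grasp_force: 0.0
```

>>> move_arm --targets '[[[100,0.052,-0.035,0.008,0],[100,0.052,-0.035,0.008,0],[100,0.052,-0.035,0.008,0],[100,0.052,-0.035,0.008,0],[100,0.052,-0.035,0.008,0]]]'

```text
time: 1.1
tool_pos: [0.4584, -0.365, 0.2076]
tool_rot: [-0.0, 0.999, 0.043, -0.0]
contact_force: [1.1, -0.7, -0.5]
gripper_width: 0.998
grasp_force: 0.0
```

>>> move_arm --targets '[[[100,0.05,-0.032,0.008,0],[100,0,0,0,0],[100,0,0,0,0]]]'

```text
time: 1.35
tool_pos: [0.4864, -0.3433, 0.2024]
tool_rot: [-0.001, 0.999, 0.045, -0.001]
contact_force: [-0.9, -0.2, -0.2]
gripper_width: 1.001
grasp_force: 0.0
```

Run:
```python
from m import *
plan((.4855,-.344,.13),(.4855,-.344,.055),psi=5)
t=lambda x,y:f(x,y,4,70,155); s=lambda x,y:f(x,y,4,255,100)
for a,b in [((330,38),(332,224)),((384,432),(95,112))]: print(tri(("top",*t(*a)),("scene",*s(*b))), atz("top",*t(*a),.11),atz("scene",*s(*b),.11))
for a in [(22,88),(70,476)]: print(atz("top",*t(*a),.11))
snap("scene","s1.png",(60,100,160,140),5)
```

```text
pos [ 0.4864 -0.3433  0.2024] psi 5.2 j6 0.74 w 1.001 grip 0.0 F [-0.9 -0.2 -0.2] t 1.4 turn units 0.027
-> (0.4855, -0.344, 0.13) [-0.0015  0.0011  0.1207] rows 2.0
-> (0.4855, -0.344, 0.055) [0.    0.    0.125] rows 2.0
(array([0.6637, 0.3003, 0.112 ]), np.float64(0.0013952491908307881)) [0.6635 0.3003 0.11  ] [0.6621 0.3034 0.11  ]
(array([0.4207, 0.2652, 0.1093]), np.float64(0.0010052088990687312)) [0.4204 0.2647 0.11  ] [0.4218 0.2649 0.11  ]
[0.6352 0.4933 0.11  ]
[0.3958 0.4574 0.11  ]
```

View pics/s1.png

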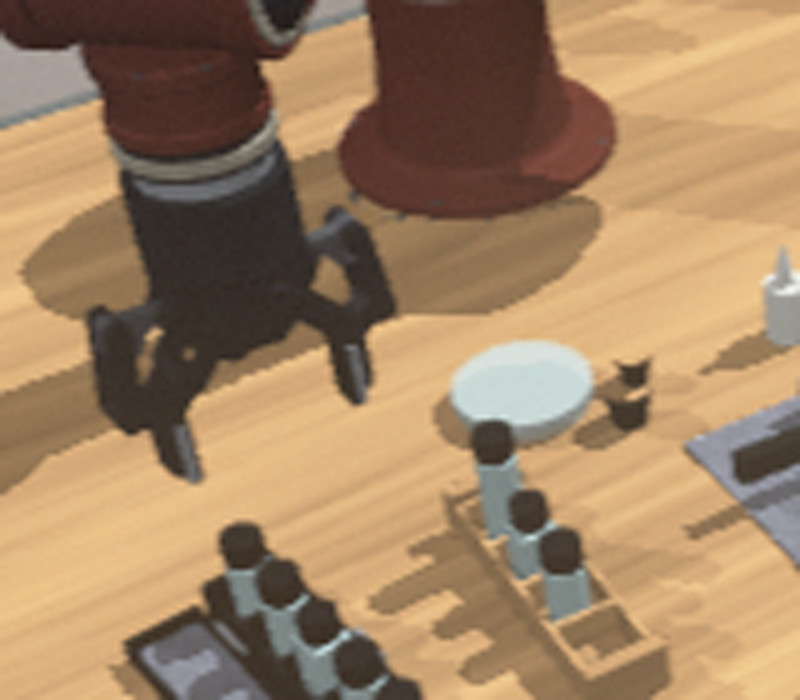

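>>> move_arm --targets '[[[100,-0.0015,0.001,0.061,0],[100,0,0,0.061,0],[100,0,0,0.061,0],[100,0,0,0.062,0],[100,0,0,0,0]]]'

```text
time: 1.82
tool_pos: [0.4789, -0.3426, 0.0479]
tool_rot: [-0.005, 0.999, 0.042, -0.006]
contact_force: [-1.5, 0.2, -1.4]
gripper_width: 1.001
grasp_force: 0.0
```

>>> move_arm --targets '[[[0,0,0,0,0],[0,0,0,0,0],[0,0,0,0,0],[0,0,0,0,0],[0,0,0,0,0]]]'

```text
time: 2.23
tool_pos: [0.486, -0.3468, 0.0593]
tool_rot: [0.002, 0.999, 0.043, 0.002]
contact_force: [0.3, 0.7, 0.0]
gripper_width: 0.299
grasp_force: 0.2
```

>>> move_arm --targets '[[[0,0,0,0,0],[0,0,0,0,0],[0,0,0,0,0],[0,0,0,0,0],[0,0,0,0,0]]]'

```text
time: 2.65
tool_pos: [0.4862, -0.3467, 0.0594]
tool_rot: [0.002, 0.999, 0.043, 0.001]
contact_force: [-1.1, 0.7, 6.2]
gripper_width: 0.274
grasp_force: 59.1
```

>>> move_arm --targets '[[[0,0,0,-0.03,0],[0,0,0,-0.06,0],[0,0,0,-0.06,0],[0,0,0,-0.06,0],[0,0,0,-0.04,0]]]'

```text
time: 3.07
tool_pos: [0.4859, -0.3464, 0.2116]
tool_rot: [0.002, 0.999, 0.043, 0.002]
contact_force: [0.5, -0.8, -0.1]
gripper_width: 0.271
grasp_force: 59.2
```

>>> move_arm --targets '[[[0,0.005,-0.04,0,0],[0,0.005,-0.06,0,0],[0,0.005,-0.06,0,0],[0,0.005,-0.06,0,0],[0,0.005,-0.06,0,0]]]'

```text
time: 3.48
tool_pos: [0.485, -0.1755, 0.2073]
tool_rot: [0.0, 0.999, 0.043, 0.001]
contact_force: [-0.1, -0.1, 0.0]
gripper_width: 0.274
grasp_force: 59.2
```

>>> move_arm --targets '[[[0,0.005,-0.06,0,0],[0,0.005,-0.06,0,0],[0,0.005,-0.06,0,0],[0,0.005,-0.06,0,0],[0,0.005,-0.06,0,0]]]'

```text
time: 3.9
tool_pos: [0.4843, 0.0054, 0.2074]
tool_rot: [0.0, 0.999, 0.043, 0.001]
contact_force: [1.0, 0.5, -0.7]
gripper_width: 0.278
grasp_force: 59.2
```

>>> move_arm --targets '[[[0,0.005,-0.06,0,0],[0,0,-0.053,0,0],[0,0,0,0,0],[0,0,0,0,0]]]'

```text
time: 4.23
tool_pos: [0.4815, 0.0728, 0.2071]
tool_rot: [0.0, 0.999, 0.045, 0.001]
contact_force: [0.3, -0.6, -0.0]
gripper_width: 0.273
grasp_force: 59.3
```

Run:
```python
from m import *
plan((.4825,.0703,.13),(.4825,.0703,.064),psi=5)
snap("top","t2.png",(180,130,170,140),4.6)
```

```text
pos [0.4815 0.0728 0.2071] psi 5.2 j6 1.48 w 0.273 grip 59.3 F [ 0.3 -0.6 -0. ] t 4.2 turn units 0.029
-> (0.4825, 0.0703, 0.13) [0.0013 0.0044 0.1285] rows 2.0
-> (0.4825, 0.0703, 0.064) [0.   0.   0.11] rows 2.0
```

View pics/t2.png

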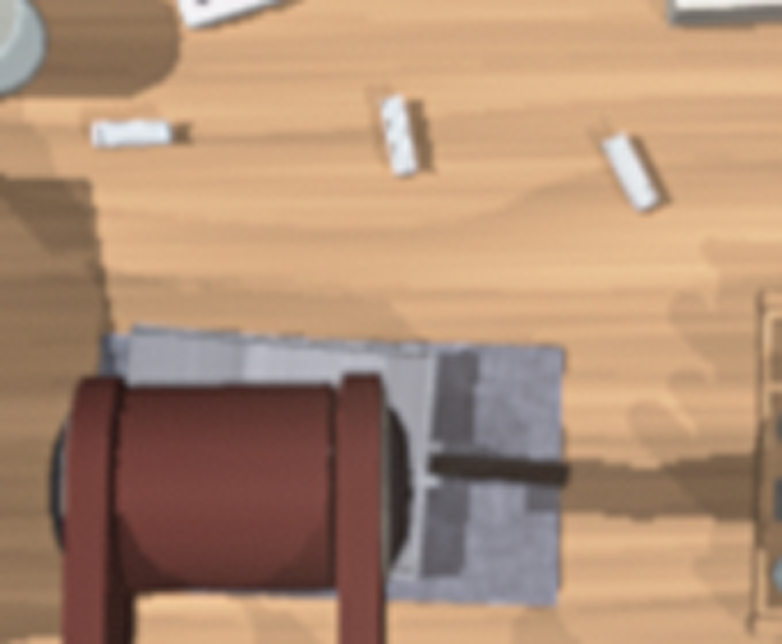

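>>> move_arm --targets '[[[0,0.001,0.004,0.06,0],[0,0,0,0.06,0],[0,0,0,0.06,0],[0,0,0,0.045,0],[0,0,0,0.013,0]]]'

```text
time: 4.7
tool_pos: [0.4797, 0.0682, 0.0609]
tool_rot: [-0.001, 0.999, 0.042, -0.004]
contact_force: [-17.3, -0.1, 37.9]
gripper_width: 0.274
grasp_force: 64.4
```

>>> move_arm --targets '[[[0,0,0,0,0],[0,0,0,0,0]]]'

```text
time: 4.87
tool_pos: [0.4831, 0.068, 0.0643]
tool_rot: [0.0, 0.999, 0.042, 0.0]
contact_force: [0.5, 0.2, -0.3]
gripper_width: 0.274
grasp_force: 59.7
```

>>> move_arm --targets '[[[50,0,0,0,0],[50,0,0,0,0],[50,0,0,0,0],[50,0,0,0,0],[50,0,0,-0.01,0]]]'

```text
time: 5.28
tool_pos: [0.4817, 0.0691, 0.0691]
tool_rot: [-0.0, 0.999, 0.043, -0.001]
contact_force: [0.2, -0.1, 0.0]
gripper_width: 0.5
grasp_force: 0.0
```

>>> move_arm --targets '[[[50,0,0,-0.03,0],[50,0,0,-0.06,0],[50,0,0,-0.06,0],[50,0,0,-0.03,0]]]'

```text
time: 5.62
tool_pos: [0.4843, 0.0692, 0.183]
tool_rot: [0.0, 0.999, 0.043, 0.003]
contact_force: [1.6, -0.2, 1.0]
gripper_width: 0.501
grasp_force: 0.0
```

Run:
```python
from m import *
plan((.6634,-.1189,.15),(.6634,-.1189,.028),psi=23.5)
plan((.6875,.0175,.15),(.6634,-.1189,.028),psi=12)
```

```text
pos [0.4843 0.0692 0.183 ] psi 5.0 j6 1.47 w 0.501 grip 0.0 F [ 1.6 -0.2  1. ] t 5.6 turn units -3.087
-> (0.6634, -0.1189, 0.15) [0.1486 0.4066 0.055 ] rows 7.0
-> (0.6634, -0.1189, 0.028) [0.     0.     0.2033] rows 4.0
pos [0.4843 0.0692 0.183 ] psi 5.0 j6 1.47 w 0.501 grip 0.0 F [ 1.6 -0.2  1. ] t 5.6 turn units -1.17
-> (0.6875, 0.0175, 0.15) [0.3133 0.1547 0.055 ] rows 6.0
-> (0.6634, -0.1189, 0.028) [-0.0866  0.214   0.2033] rows 5.0
```

>>> move_arm --targets '[[[50,0,0,0,-1],[50,0,0,0,-1],[50,0,0,0,-1],[50,0,0,0,-0.09]]]'

```text
time: 5.95
tool_pos: [0.4826, 0.0692, 0.1785]
tool_rot: [0.0, 0.979, 0.205, 0.001]
contact_force: [-0.2, -0.6, -0.0]
gripper_width: 0.501
grasp_force: 0.0
```

>>> move_arm --targets '[[[50,0.021,0.058,0.008,0],[50,0.021,0.058,0.008,0],[50,0.021,0.058,0.008,0],[50,0.021,0.058,0.008,0],[50,0.021,0.058,0.008,0]]]'

```text
time: 6.37
tool_pos: [0.6107, -0.0666, 0.1536]
tool_rot: [-0.0, 0.979, 0.202, 0.0]
contact_force: [0.0, 0.2, 0.0]
gripper_width: 0.502
grasp_force: 0.0
```

>>> move_arm --targets '[[[50,0.021,0.058,0.008,0],[50,0.021,0.058,0.008,0],[50,0,0,0,0],[50,0,0,0,0]]]'

```text
time: 6.7
tool_pos: [0.6609, -0.1204, 0.1429]
tool_rot: [-0.001, 0.979, 0.202, -0.001]
contact_force: [0.3, 0.1, -0.1]
gripper_width: 0.498
grasp_force: 0.0
```

Run:
```python
from m import *
plan((.6634,-.1170,.05),(.6634,-.117,.028),psi=23.5)
snap("top","t3.png",(180,130,170,140),4.6)
```

```text
pos [ 0.6609 -0.1204  0.1429] psi 23.3 j6 0.87 w 0.498 grip 0.0 F [ 0.3  0.1 -0.1] t 6.7 turn units -0.037
-> (0.6634, -0.117, 0.05) [ 0.0061 -0.0036  0.1548] rows 3.0
-> (0.6634, -0.117, 0.028) [0.     0.     0.0367] rows 1.0
```

View pics/t3.png

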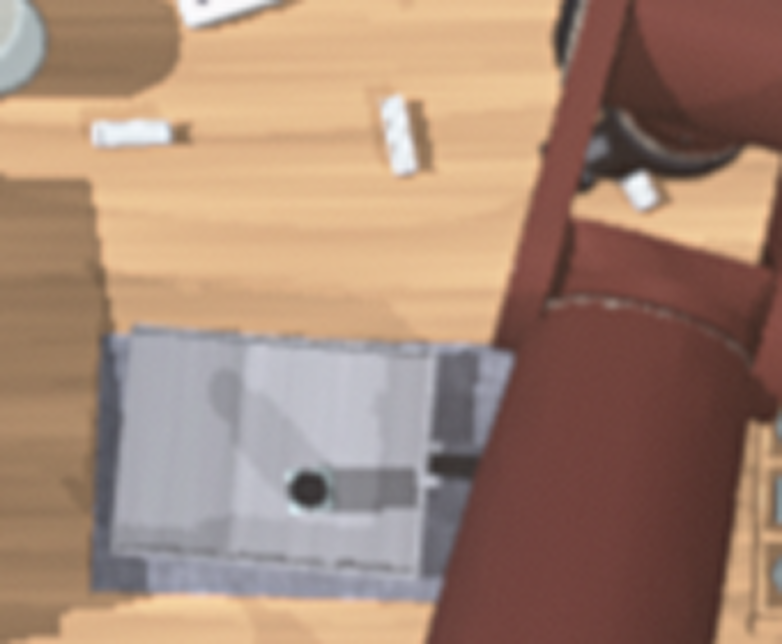

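>>> move_arm --targets '[[[50,0.006,-0.003,0.06,0],[50,0,0,0.06,0],[50,0,0,0.04,0],[50,0,0,0.015,0],[50,0,0,0.008,0]]]'

```text
time: 7.17
tool_pos: [0.6613, -0.1145, 0.0326]
tool_rot: [-0.001, 0.979, 0.204, -0.002]
contact_force: [-0.7, 0.4, -0.2]
gripper_width: 0.499
grasp_force: 0.0
```

>>> move_arm --targets '[[[50,0,0,0.005,0],[50,0,0,0.003,0],[0,0,0,0,0],[0,0,0,0,0],[0,0,0,0,0]]]'

```text
time: 7.58
tool_pos: [0.6644, -0.1164, 0.0317]
tool_rot: [0.001, 0.979, 0.204, 0.001]
contact_force: [1.1, 0.1, 0.7]
gripper_width: 0.123
grasp_force: 59.4
```

>>> move_arm --targets '[[[0,0,0,0,0],[0,0,0,0,0],[0,0,0,0,0],[0,0,0,0,0],[0,0,0,0,0]]]'

```text
time: 8.0
tool_pos: [0.6644, -0.1164, 0.0316]
tool_rot: [0.001, 0.979, 0.204, 0.001]
contact_force: [-1.1, -0.2, 5.6]
gripper_width: 0.116
grasp_force: 59.8
```

>>> move_arm --targets '[[[0,0,0,-0.03,0],[0,0,0,-0.06,0],[0,0,0,-0.06,0],[0,0,0,-0.03,0],[0,0,0,0,0]]]'

```text
time: 8.42
tool_pos: [0.6666, -0.117, 0.1448]
tool_rot: [0.003, 0.979, 0.204, 0.005]
contact_force: [1.3, 0.9, 1.3]
gripper_width: 0.121
grasp_force: 59.0
```

Run:
```python
from m import *
plan((.5332,.0515,.14),(.5332,.0515,.044))
```

```text
pos [ 0.6666 -0.117   0.1448] psi 23.5 j6 0.88 w 0.121 grip 59.0 F [1.3 0.9 1.3] t 8.4 turn units 0.0
-> (0.5332, 0.0515, 0.14) [-0.0919 -0.3462  0.0079] rows 6.0
-> (0.5332, 0.0515, 0.044) [0.   0.   0.16] rows 3.0
```

>>> move_arm --targets '[[[0,-0.015,-0.058,0,0],[0,-0.015,-0.058,0,0],[0,-0.015,-0.058,0,0],[0,-0.015,-0.058,0,0],[0,-0.015,-0.058,0,0]]]'

```text
time: 8.83
tool_pos: [0.5505, 0.0267, 0.136]
tool_rot: [-0.0, 0.979, 0.203, -0.001]
contact_force: [-0.5, -0.0, 0.4]
gripper_width: 0.122
grasp_force: 59.0
```

>>> move_arm --targets '[[[0,-0.012,-0.036,0,0],[0,-0.005,-0.02,0.03,0],[0,0,0,0.05,0],[0,0,0,0.04,0],[0,0,0,0.02,0]]]'

```text
time: 9.25
tool_pos: [0.5265, 0.0528, 0.0492]
tool_rot: [-0.001, 0.979, 0.204, -0.003]
contact_force: [-1.5, -0.3, -0.7]
gripper_width: 0.121
grasp_force: 59.0
```

>>> move_arm --targets '[[[0,0,0,0.01,0],[0,0,0,0.008,0],[0,0,0,0,0]]]'

```text
time: 9.5
tool_pos: [0.5297, 0.0522, 0.0423]
tool_rot: [-0.0, 0.979, 0.204, -0.0]
contact_force: [0.5, 0.7, 0.6]
gripper_width: 0.116
grasp_force: 59.0
```

>>> move_arm --targets '[[[35,0,0,0,0],[35,0,0,0,0],[35,0,0,0,0],[35,0,0,-0.03,0],[35,0,0,-0.06,0]]]'

```text
time: 9.92
tool_pos: [0.5262, 0.0524, 0.0932]
tool_rot: [-0.001, 0.979, 0.204, -0.004]
contact_force: [0.1, -0.7, -1.6]
gripper_width: 0.349
grasp_force: 0.0
```

>>> move_arm --targets '[[[50,0,0,-0.05,0],[50,0,0,-0.02,0],[50,0,0,0,0.96],[50,0,0,0,0.96]]]'

```text
time: 10.25
tool_pos: [0.5309, 0.0523, 0.1409]
tool_rot: [0.0, 0.995, 0.102, 0.002]
contact_force: [0.2, 0.6, -0.5]
gripper_width: 0.5
grasp_force: 0.0
```

Run:
```python
from m import *
plan((.6874,.0182,.14),(.6874,.0182,.03),psi=12)
```

```text
pos [0.5309 0.0523 0.1409] psi 11.7 j6 1.33 w 0.5 grip 0.0 F [ 0.2  0.6 -0.5] t 10.2 turn units -0.048
-> (0.6874, 0.0182, 0.14) [0.2433 0.1099 0.0015] rows 4.0
-> (0.6874, 0.0182, 0.03) [0.     0.     0.1833] rows 3.0
```

```bash
cat >> h.py <<'E'
def cuv(im=None):
    im=grab_frame("top")[:,:,::-1] if im is None else im
    hsv=cv2.cvtColor(np.ascontiguousarray(im),cv2.COLOR_BGR2HSV); m=((hsv[...,1]<70)&(hsv[...,2]>165)).astype(np.uint8)
    n,lab,st,ce=cv2.connectedComponentsWithStats(m)
    for i in range(1,n):
        if 40<st[i,4]<300:
            pts=np.argwhere(lab==i)[:,::-1].astype(np.float32); (c,wh,a)=cv2.minAreaRect(pts)
            P=[atz("top",*q,.0125)[:2] for q in pts]; P=np.array(P); mu=P.mean(0); e,v=np.linalg.eigh(np.cov((P-mu).T))
            X=atz("top",*ce[i],.0125)
            if .3<X[0]<.85 and -.45<X[1]<.45: print("blob",ce[i].round(1),st[i,4],X[:2].round(4),"deg",round(np.degrees(np.arctan2(v[1,1],v[0,1]))%180,1),"len",round(np.sqrt(12*e[1]),3),"wid",round(np.sqrt(12*e[0]),3))
E
python3 - <<'E'
from m import *
cuv(cv2.imread("pics/full_top0.png")); print(); cuv()
E
```

```text
blob [176.3 136.4] 217 [0.7537 0.2603] deg 132.5 len 0.049 wid 0.035
blob [395.5 139.4] 250 [ 0.735  -0.3277] deg 105.4 len 0.042 wid 0.041
blob [265.8 158.7] 91 [0.6888 0.019 ] deg 8.4 len 0.046 wid 0.014
blob [207.6 158.1] 84 [0.6931 0.1754] deg 90.3 len 0.045 wid 0.014
blob [316.  166.6] 98 [ 0.6653 -0.1146] deg 23.6 len 0.045 wid 0.016
blob [254.  286.4] 102 [0.352 0.054] deg 19.5 len 0.03 wid 0.027
blob [184.6 305.3] 150 [0.3048 0.2362] deg 51.7 len 0.076 wid 0.013

blob [395.5 139.6] 259 [ 0.7345 -0.3277] deg 65.9 len 0.043 wid 0.042
blob [266.2 159. ] 107 [0.6877 0.018 ] deg 11.1 len 0.047 wid 0.017
blob [207.9 158.5] 105 [0.6919 0.1745] deg 89.3 len 0.048 wid 0.016
blob [207.5 232.2] 57 [0.4945 0.176 ] deg 174.9 len 0.059 wid 0.007
blob [184.8 305.2] 162 [0.305  0.2356] deg 52.1 len 0.076 wid 0.014
```

>>> move_arm --targets '[[[50,0.049,0.022,0,0],[50,0.049,0.022,0,0],[50,0.049,0.022,0,0],[50,0.049,0.022,0,0],[50,0.048,0.022,0,0]]]'

```text
time: 10.72
tool_pos: [0.6878, 0.0179, 0.138]
tool_rot: [-0.0, 0.994, 0.105, -0.0]
contact_force: [1.1, 0.4, 0.8]
gripper_width: 0.502
grasp_force: 0.0
```

>>> move_arm --targets '[[[50,0,0,0.03,0],[50,0,0,0,0],[50,0,0,0,0]]]'

```text
time: 10.97
tool_pos: [0.6851, 0.0183, 0.1183]
tool_rot: [-0.001, 0.994, 0.105, -0.002]
contact_force: [0.0, -0.1, -0.8]
gripper_width: 0.497
grasp_force: 0.0
```

Run:
```python
from m import *
plan((.6874,.0182,.03),psi=12); cuv()
```

```text
pos [0.6851 0.0183 0.1183] psi 12.0 j6 1.28 w 0.497 grip 0.0 F [ 0.  -0.1 -0.8] t 11.0 turn units 0.008
-> (0.6874, 0.0182, 0.03) [0.0038 0.001  0.1472] rows 3.0
blob [222.1 122.2] 232 [0.7904 0.1358] deg 173.0 len 0.071 wid 0.04
blob [395.7 139. ] 240 [ 0.7359 -0.3281] deg 42.8 len 0.041 wid 0.04
blob [208.  158.5] 106 [0.6919 0.1743] deg 89.3 len 0.048 wid 0.016
blob [267.2 163.8] 46 [0.6747 0.0155] deg 27.8 len 0.02 wid 0.017
blob [294.9 214.9] 223 [ 0.5373 -0.0559] deg 25.6 len 0.063 wid 0.039
blob [216.2 254.1] 45 [0.4367 0.1529] deg 35.9 len 0.029 wid 0.018
blob [184.9 305.3] 174 [0.3049 0.2353] deg 52.0 len 0.077 wid 0.015
```

>>> move_arm --targets '[[[50,0.002,0,0.06,0],[50,0,0,0.045,0],[50,0,0,0.02,0],[50,0,0,0.012,0],[50,0,0,0.007,0]]]'

```text
time: 11.43
tool_pos: [0.6872, 0.0187, 0.034]
tool_rot: [-0.0, 0.995, 0.105, -0.0]
contact_force: [0.7, 0.7, 0.3]
gripper_width: 0.501
grasp_force: 0.0
```

>>> move_arm --targets '[[[50,0,0,0.003,0],[0,0,0,0,0],[0,0,0,0,0],[0,0,0,0,0],[0,0,0,0,0]]]'

```text
time: 11.85
tool_pos: [0.689, 0.0184, 0.0345]
tool_rot: [0.0, 0.995, 0.104, 0.001]
contact_force: [-0.8, 0.6, 4.1]
gripper_width: 0.112
grasp_force: 58.8
```

>>> move_arm --targets '[[[0,0,0,0,0],[0,0,0,0,0],[0,0,0,-0.03,0],[0,0,0,-0.06,0],[0,0,0,-0.06,0]]]'

```text
time: 12.27
tool_pos: [0.686, 0.0186, 0.1209]
tool_rot: [-0.0, 0.995, 0.104, -0.003]
contact_force: [1.8, -0.2, 0.2]
gripper_width: 0.11
grasp_force: 58.6
```

>>> move_arm --targets '[[[0,0,0,-0.03,0],[0,0,0,0,0]]]'

```text
time: 12.43
tool_pos: [0.6914, 0.0182, 0.1479]
tool_rot: [0.001, 0.995, 0.104, 0.006]
contact_force: [0.4, 0.2, 0.2]
gripper_width: 0.11
grasp_force: 58.6
```

Run:
```python
from m import *
plan((.536,.0885,.14),(.536,.0885,.045),(.536,.0885,.14))
cuv()
```

```text
pos [0.6914 0.0182 0.1479] psi 12.0 j6 1.28 w 0.11 grip 58.6 F [0.4 0.2 0.2] t 12.4 turn units 0.0
-> (0.536, 0.0885, 0.14) [-0.229  -0.1683  0.0131] rows 5.0
-> (0.536, 0.0885, 0.045) [0.     0.     0.1583] rows 3.0
-> (0.536, 0.0885, 0.14) [ 0.      0.     -0.1583] rows 3.0
blob [220.5 123.2] 184 [0.7879 0.1401] deg 5.7 len 0.068 wid 0.03
blob [395.6 139. ] 237 [ 0.736 -0.328] deg 31.4 len 0.041 wid 0.04
blob [208.  158.4] 107 [0.692  0.1742] deg 89.5 len 0.048 wid 0.016
blob [294.8 214.8] 220 [ 0.5374 -0.0558] deg 25.7 len 0.064 wid 0.038
blob [184.9 305.3] 174 [0.3049 0.2353] deg 52.0 len 0.077 wid 0.015
```

>>> move_arm --targets '[[[0,-0.046,-0.034,0,0],[0,-0.046,-0.034,0,0],[0,-0.046,-0.034,0,0],[0,-0.046,-0.034,0,0],[0,-0.03,-0.022,0,0]]]'

```text
time: 12.9
tool_pos: [0.5383, 0.0855, 0.1373]
tool_rot: [-0.0, 0.994, 0.105, -0.003]
contact_force: [0.3, -0.8, 0.4]
gripper_width: 0.107
grasp_force: 58.7
```

>>> move_arm --targets '[[[0,-0.015,-0.01,0.02,0],[0,0,0,0.05,0],[0,0,0,0.05,0],[0,0,0,0.025,0],[0,0,0,0.012,0]]]'

```text
time: 13.32
tool_pos: [0.5283, 0.0885, 0.041]
tool_rot: [-0.0, 0.995, 0.104, -0.005]
contact_force: [-0.3, 0.6, -0.3]
gripper_width: 0.111
grasp_force: 58.7
```

>>> move_arm --targets '[[[0,0,0,0.008,0],[0,0,0,0,0],[35,0,0,0,0],[35,0,0,0,0],[35,0,0,0,0]]]'

```text
time: 13.73
tool_pos: [0.5326, 0.0885, 0.0416]
tool_rot: [0.0, 0.995, 0.104, 0.0]
contact_force: [0.4, 0.4, 0.1]
gripper_width: 0.353
grasp_force: 0.0
```

>>> move_arm --targets '[[[35,0,0,-0.03,0],[35,0,0,-0.06,0],[35,0,0,-0.06,0],[50,0,0,-0.01,-1],[50,0,0,0,-1]]]'

```text
time: 14.15
tool_pos: [0.5353, 0.0886, 0.1424]
tool_rot: [0.001, 0.978, 0.21, 0.004]
contact_force: [0.5, -0.7, -0.4]
gripper_width: 0.503
grasp_force: 0.0
```

>>> move_arm --targets '[[[50,0,0,0,-1],[50,0,0,0,-1],[50,0,0,0,-1],[50,0,0,0,-1],[50,0,0,0,-1]]]'

```text
time: 14.57
tool_pos: [0.5325, 0.0885, 0.1376]
tool_rot: [0.0, 0.89, 0.456, 0.0]
contact_force: [0.9, -0.6, -0.3]
gripper_width: 0.497
grasp_force: 0.0
```

>>> move_arm --targets '[[[50,0,0,0,-1],[50,0,0,0,-1],[50,0,0,0,-1],[50,0,0,0,-1],[50,0,0,0,-1]]]'

```text
time: 14.98
tool_pos: [0.5325, 0.0885, 0.1376]
tool_rot: [0.0, 0.742, 0.671, 0.0]
contact_force: [-0.5, -0.4, -0.5]
gripper_width: 0.5
grasp_force: 0.0
```

>>> move_arm --targets '[[[50,0,0,0,-0.83],[50,0,0,0,0]]]'

```text
time: 15.15
tool_pos: [0.5325, 0.0885, 0.1376]
tool_rot: [0.0, 0.713, 0.701, 0.0]
contact_force: [0.3, -0.3, 0.7]
gripper_width: 0.501
grasp_force: 0.0
```

Run:
```python
from m import *
plan((.6915,.174,.14),(.6915,.174,.028),psi=89.3)
cuv()
```

```text
pos [0.5325 0.0885 0.1376] psi 89.0 j6 0.04 w 0.501 grip 0.0 F [ 0.3 -0.3  0.7] t 15.2 turn units -0.043
-> (0.6915, 0.174, 0.14) [ 0.1457  0.2633 -0.004 ] rows 5.0
-> (0.6915, 0.174, 0.028) [0.     0.     0.1867] rows 3.0
blob [395.5 139.5] 260 [ 0.7346 -0.3278] deg 61.0 len 0.042 wid 0.042
blob [208.  158.5] 104 [0.6919 0.1743] deg 89.1 len 0.047 wid 0.016
blob [266.4 219.7] 289 [0.5254 0.0195] deg 170.3 len 0.069 wid 0.036
blob [217.2 237. ] 261 [0.4814 0.1502] deg 96.6 len 0.052 wid 0.035
blob [239.2 245.5] 118 [0.4585 0.0921] deg 107.6 len 0.043 wid 0.025
blob [264.7 247.6] 167 [0.4523 0.0249] deg 17.1 len 0.04 wid 0.033
blob [184.6 305.2] 161 [0.3052 0.236 ] deg 51.1 len 0.076 wid 0.014
```

>>> move_arm --targets '[[[50,0.029,0.053,0,0],[50,0.029,0.053,0,0],[50,0.029,0.053,0,0],[50,0.029,0.053,0,0],[50,0.029,0.051,0,0]]]'

```text
time: 15.62
tool_pos: [0.6933, 0.1735, 0.1373]
tool_rot: [0.0, 0.714, 0.7, 0.0]
contact_force: [-0.1, 0.1, -0.1]
gripper_width: 0.501
grasp_force: 0.0
```

>>> move_arm --targets '[[[50,0,0,0.05,0],[50,0,0,0.06,0],[50,0,0,0.04,0],[50,0,0,0.015,0],[50,0,0,0.008,0]]]'

```text
time: 16.03
tool_pos: [0.6901, 0.1724, 0.0307]
tool_rot: [-0.001, 0.714, 0.7, -0.002]
contact_force: [-0.4, 0.2, -0.5]
gripper_width: 0.5
grasp_force: 0.0
```

Run:
```python
from m import *
plan((.6915,.174,.029))
```

```text
pos [0.6901 0.1724 0.0307] psi 88.9 j6 0.16 w 0.5 grip 0.0 F [-0.4  0.2 -0.5] t 16.0 turn units 0.0
-> (0.6915, 0.174, 0.029) [0.0027 0.0023 0.0029] rows 1.0
```

>>> move_arm --targets '[[[50,0.002,0,0.002,0],[0,0,0,0,0],[0,0,0,0,0],[0,0,0,0,0],[0,0,0,0,0]]]'

```text
time: 16.45
tool_pos: [0.6935, 0.1742, 0.0355]
tool_rot: [0.001, 0.714, 0.701, 0.002]
contact_force: [-0.1, -0.3, 6.5]
gripper_width: 0.105
grasp_force: 58.7
```

>>> move_arm --targets '[[[0,0,0,0,0],[0,0,0,0,0],[0,0,0,-0.03,0],[0,0,0,-0.06,0],[0,0,0,-0.06,0]]]'

```text
time: 16.87
tool_pos: [0.6901, 0.1736, 0.1214]
tool_rot: [-0.001, 0.713, 0.701, -0.002]
contact_force: [1.1, -0.2, 0.1]
gripper_width: 0.105
grasp_force: 58.6
```

>>> move_arm --targets '[[[0,0,0,-0.03,0],[0,0,0,0,0]]]'

```text
time: 17.03
tool_pos: [0.6955, 0.1744, 0.1486]
tool_rot: [0.004, 0.713, 0.701, 0.005]
contact_force: [0.7, 0.3, 1.7]
gripper_width: 0.105
grasp_force: 58.6
```

Run:
```python
from m import *
plan((.514,.130,.14),(.514,.130,.05),(.514,.130,.14)); cuv()
```

```text
pos [0.6955 0.1744 0.1486] psi 89.0 j6 0.16 w 0.105 grip 58.6 F [0.7 0.3 1.7] t 17.0 turn units 0.0
-> (0.514, 0.13, 0.14) [-0.0795 -0.3011  0.0144] rows 5.0
-> (0.514, 0.13, 0.05) [0.   0.   0.15] rows 3.0
-> (0.514, 0.13, 0.14) [ 0.    0.   -0.15] rows 3.0
blob [395.4 139.6] 268 [ 0.7343 -0.3273] deg 93.0 len 0.043 wid 0.043
blob [294.8 214.8] 236 [ 0.5375 -0.0558] deg 27.5 len 0.063 wid 0.039
blob [425.7 236.3] 95 [ 0.4769 -0.3957] deg 10.1 len 0.041 wid 0.024
blob [254.4 285.8] 121 [0.3533 0.053 ] deg 5.0 len 0.031 wid 0.027
```

>>> move_arm --targets '[[[0,-0.015,-0.058,0,0],[0,-0.015,-0.058,0,0],[0,-0.015,-0.058,0,0],[0,-0.015,-0.058,0,0],[0,-0.012,-0.045,0,0]]]'

```text
time: 17.5
tool_pos: [0.521, 0.1331, 0.1376]
tool_rot: [-0.002, 0.713, 0.701, -0.002]
contact_force: [0.3, 0.0, 1.3]
gripper_width: 0.103
grasp_force: 58.7
```

>>> move_arm --targets '[[[0,-0.007,-0.024,0.02,0],[0,0,0,0.05,0],[0,0,0,0.05,0],[0,0,0,0.02,0],[0,0,0,0.008,0]]]'

```text
time: 17.92
tool_pos: [0.5071, 0.1292, 0.0479]
tool_rot: [-0.002, 0.713, 0.701, -0.003]
contact_force: [-4.2, -3.1, 7.7]
gripper_width: 0.105
grasp_force: 59.8
```

>>> move_arm --targets '[[[0,0,0,0,0],[35,0,0,0,0],[35,0,0,0,0],[35,0,0,0,0],[35,0,0,-0.03,0]]]'

```text
time: 18.33
tool_pos: [0.5085, 0.1296, 0.0676]
tool_rot: [-0.002, 0.713, 0.701, -0.002]
contact_force: [-0.7, -0.4, 0.5]
gripper_width: 0.346
grasp_force: 0.0
```

>>> move_arm --targets '[[[35,0,0,-0.06,0],[50,0,0,-0.06,0],[50,0,0,-0.06,1],[50,0,0,-0.04,1],[50,0,0,0,1]]]'

```text
time: 18.75
tool_pos: [0.5144, 0.1304, 0.2106]
tool_rot: [0.003, 0.816, 0.578, 0.006]
contact_force: [1.2, -0.4, 0.7]
gripper_width: 0.501
grasp_force: 0.0
```

>>> move_arm --targets '[[[50,0,0,0,1],[50,0,0,0,1],[50,0,0,0,1],[50,0,0,0,1],[50,0,0,0,1]]]'

```text
time: 19.17
tool_pos: [0.5108, 0.1299, 0.2029]
tool_rot: [0.0, 0.938, 0.348, 0.001]
contact_force: [0.7, 0.4, -0.1]
gripper_width: 0.5
grasp_force: 0.0
```

>>> move_arm --targets '[[[50,0,0,0,1],[50,0,0,0,1],[50,0,0,0,1],[50,0,0,0,1],[50,0,0,0,1]]]'

```text
time: 19.58
tool_pos: [0.5108, 0.1299, 0.2028]
tool_rot: [-0.0, 0.996, 0.093, 0.001]
contact_force: [-0.7, -0.4, -0.4]
gripper_width: 0.502
grasp_force: 0.0
```

>>> move_arm --targets '[[[50,0,0,0,1],[50,0,0,0,1],[50,0,0,0,0.45],[50,0,0,0,0]]]'

```text
time: 19.92
tool_pos: [0.5108, 0.1299, 0.2027]
tool_rot: [-0.0, 0.999, -0.033, 0.001]
contact_force: [0.1, 0.2, -1.4]
gripper_width: 0.5
grasp_force: 0.0
```

Run:
```python
from m import *
plan((.5155,-.2105,.19),(.5155,-.2105,.06),psi=-3.7)
```

```text
pos [0.5108 0.1299 0.2027] psi -3.8 j6 1.74 w 0.5 grip 0.0 F [ 0.1  0.2 -1.4] t 19.9 turn units -0.011
-> (0.5155, -0.2105, 0.19) [0.0445 0.5657 0.0212] rows 9.0
-> (0.5155, -0.2105, 0.06) [0.     0.     0.2167] rows 4.0
```

>>> move_arm --targets '[[[50,0.0045,0.058,0,0],[50,0.0045,0.058,0,0],[50,0.0045,0.058,0,0],[50,0.0045,0.058,0,0],[50,0.0045,0.058,0,0]]]'

```text
time: 20.33
tool_pos: [0.5126, -0.0462, 0.2026]
tool_rot: [0.0, 1.0, -0.032, 0.001]
contact_force: [0.7, 0.2, -0.6]
gripper_width: 0.5
grasp_force: 0.0
```

>>> move_arm --targets '[[[60,0.0045,0.058,0,0],[60,0.0045,0.058,0,0],[60,0.0045,0.058,0,0],[60,0.0045,0.058,0,0],[60,0.0045,0.044,0,0]]]'

```text
time: 20.75
tool_pos: [0.5152, -0.2136, 0.2026]
tool_rot: [0.001, 0.999, -0.032, 0.001]
contact_force: [1.0, 0.1, 0.1]
gripper_width: 0.6
grasp_force: 0.0
```

>>> move_arm --targets '[[[60,0,0,0.02,0],[60,0,0,0,0],[60,0,0,0,0]]]'

```text
time: 21.0
tool_pos: [0.5147, -0.2101, 0.1888]
tool_rot: [-0.001, 0.999, -0.032, -0.001]
contact_force: [-0.3, -0.8, 0.8]
gripper_width: 0.601
grasp_force: 0.0
```

Run:
```python
from m import *
plan((.5155,-.2105,.06))
snap("top","t4.png",(150,140,170,140),4.6)
```

```text
pos [ 0.5147 -0.2101  0.1888] psi -3.7 j6 1.11 w 0.601 grip 0.0 F [-0.3 -0.8  0.8] t 21.0 turn units 0.0
-> (0.5155, -0.2105, 0.06) [0.0014 0.0006 0.2147] rows 4.0
```

View pics/t4.png

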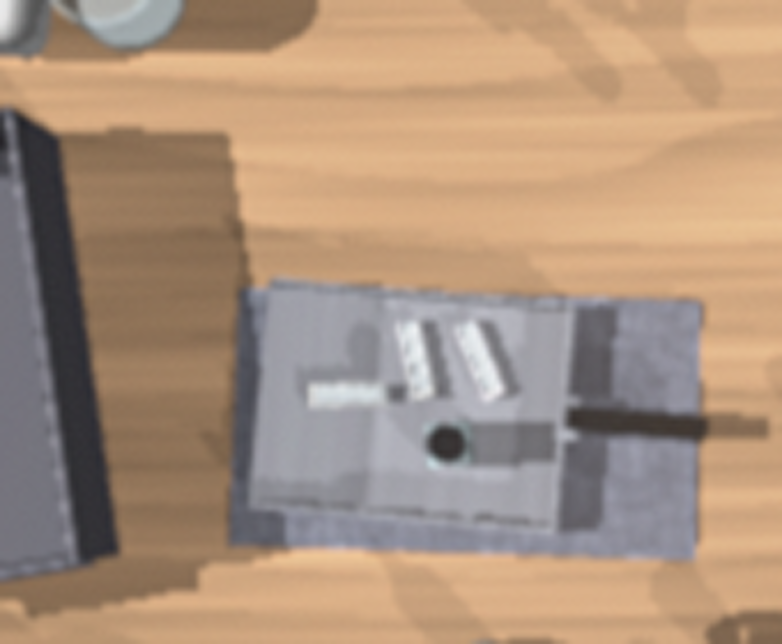

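>>> move_arm --targets '[[[60,0.0015,0,0.06,0],[60,0,0,0.06,0],[60,0,0,0.05,0],[60,0,0,0.025,0],[60,0,0,0.012,0]]]'

```text
time: 21.47
tool_pos: [0.5145, -0.2084, 0.0625]
tool_rot: [-0.001, 1.0, -0.031, -0.002]
contact_force: [0.6, 0.0, 0.4]
gripper_width: 0.599
grasp_force: 0.0
```

>>> move_arm --targets '[[[60,0,0,0.008,0],[60,0,0,0,0],[0,0,0,0,0],[0,0,0,0,0],[0,0,0,0,0]]]'

```text
time: 21.88
tool_pos: [0.5174, -0.2115, 0.0628]
tool_rot: [0.001, 0.999, -0.032, 0.002]
contact_force: [0.1, 1.0, 3.7]
gripper_width: 0.274
grasp_force: 58.8
```

>>> move_arm --targets '[[[0,0,0,0,0],[0,0,0,0,0],[0,0,0,0,0]]]'

```text
time: 22.13
tool_pos: [0.5174, -0.2115, 0.0627]
tool_rot: [0.001, 0.999, -0.033, 0.002]
contact_force: [-0.4, 0.8, 7.2]
gripper_width: 0.272
grasp_force: 59.1
```

Run:
```python
from m import *
plan()
```

```text
pos [ 0.5174 -0.2115  0.0627] psi -3.7 j6 1.11 w 0.272 grip 59.1 F [-0.4  0.8  7.2] t 22.1 turn units 0.0
```

>>> move_arm --targets '[[[0,0,0,-0.02,0],[0,0,0,-0.05,0],[0,0,0,-0.06,0],[0,0,0,-0.06,0],[0,0,0,-0.04,0]]]'

```text
time: 22.55
tool_pos: [0.5169, -0.2115, 0.2033]
tool_rot: [0.001, 0.999, -0.033, 0.002]
contact_force: [-0.4, -0.3, 1.0]
gripper_width: 0.271
grasp_force: 58.8
```

>>> move_arm --targets '[[[0,0,0,-0.01,-0.5],[0,0,0,0,-0.5],[0,0,0,0,-0.45],[0,0,0,0,0],[0,0,0,0,0]]]'

```text
time: 22.97
tool_pos: [0.5159, -0.2109, 0.205]
tool_rot: [0.0, 0.999, 0.043, -0.0]
contact_force: [0.7, 1.0, -0.3]
gripper_width: 0.274
grasp_force: 58.8
```

Run:
```python
from m import *
plan((.486,-.3455,.205),(.486,-.3455,.065),psi=5)
```

```text
pos [ 0.5159 -0.2109  0.205 ] psi 4.9 j6 0.96 w 0.274 grip 58.8 F [ 0.7  1.  -0.3] t 23.0 turn units -0.017
-> (0.486, -0.3455, 0.205) [-0.0692  0.2191  0.    ] rows 4.0
-> (0.486, -0.3455, 0.065) [0.     0.     0.2333] rows 4.0
```

>>> move_arm --targets '[[[0,-0.014,0.044,0,0],[0,-0.018,0.055,0,0],[0,-0.018,0.055,0,0],[0,-0.013,0.044,0,0],[0,-0.006,0.021,0,0]]]'

```text
time: 23.38
tool_pos: [0.4852, -0.3482, 0.2047]
tool_rot: [0.0, 0.999, 0.042, -0.0]
contact_force: [-0.7, 0.4, 0.1]
gripper_width: 0.273
grasp_force: 58.9
```

>>> move_arm --targets '[[[0,0,0,0.05,0],[0,0,0,0.05,0],[0,0,0,0.04,0],[0,0,0,0.02,0],[0,0,0,0,0]]]'

```text
time: 23.8
tool_pos: [0.4844, -0.3433, 0.1047]
tool_rot: [-0.003, 0.999, 0.043, -0.003]
contact_force: [-0.3, 0.4, -0.7]
gripper_width: 0.274
grasp_force: 58.9
```

Run:
```python
from m import *
plan((.486,-.3455,.065),psi=5)
snap("scene","s5.png",(80,170,130,100),6)
```

```text
pos [ 0.4844 -0.3433  0.1047] psi 5.0 j6 0.74 w 0.274 grip 58.9 F [-0.3  0.4 -0.7] t 23.8 turn units -0.008
-> (0.486, -0.3455, 0.065) [0.0024 0.0039 0.0661] rows 1.0
```

View pics/s5.png

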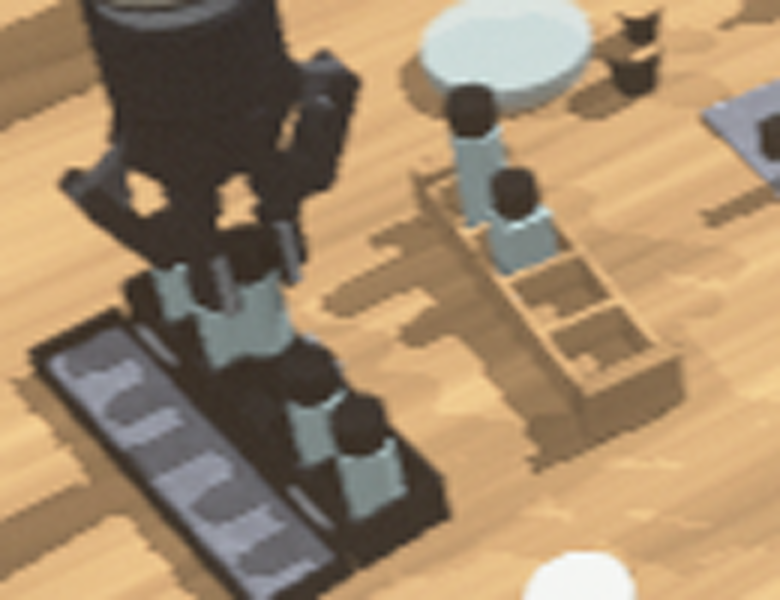

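>>> move_arm --targets '[[[0,0.001,0.002,0.025,0],[0,0,0,0.018,0],[0,0,0,0.01,0],[0,0,0,0.006,0],[0,0,0,0,0]]]'

```text
time: 24.27
tool_pos: [0.4868, -0.3463, 0.073]
tool_rot: [-0.0, 0.999, 0.043, -0.0]
contact_force: [-0.2, -0.5, 0.1]
gripper_width: 0.274
grasp_force: 58.9
```

>>> move_arm --targets '[[[0,0,0,0.004,0],[0,0,0,0,0],[0,0,0,0,0]]]'

```text
time: 24.52
tool_pos: [0.4872, -0.3468, 0.0714]
tool_rot: [0.0, 0.999, 0.043, 0.0]
contact_force: [-0.2, -0.7, -0.6]
gripper_width: 0.268
grasp_force: 58.9
```

>>> move_arm --targets '[[[0,0,0,0.006,0],[0,0,0,0.004,0],[0,0,0,0.002,0],[0,0,0,0,0],[0,0,0,0,0]]]'

```text
time: 24.93
tool_pos: [0.4868, -0.3465, 0.0635]
tool_rot: [-0.0, 0.999, 0.043, -0.0]
contact_force: [-0.5, 0.5, 0.1]
gripper_width: 0.272
grasp_force: 58.9
```

>>> move_arm --targets '[[[60,0,0,0,0],[60,0,0,0,0],[60,0,0,0,0],[60,0,0,0,0],[60,0,0,-0.02,0]]]'

```text
time: 25.35
tool_pos: [0.4855, -0.3453, 0.0735]
tool_rot: [-0.002, 0.999, 0.043, -0.002]
contact_force: [-0.3, 0.5, -0.2]
gripper_width: 0.602
grasp_force: 0.0
```

>>> move_arm --targets '[[[60,0,0,-0.05,0],[60,0,0,-0.06,0],[60,0,0,-0.06,0],[60,0,0,-0.06,-1],[60,0,0,-0.04,-1]]]'

```text
time: 25.77
tool_pos: [0.4878, -0.3473, 0.2435]
tool_rot: [0.002, 0.989, 0.15, 0.002]
contact_force: [1.1, -0.3, 0.2]
gripper_width: 0.598
grasp_force: 0.0
```

Run:
```python
from m import *
u=np.array([np.cos(np.radians(85.9)),np.sin(np.radians(85.9))]); o=np.array([.5044,.0687]); print("grip",o-.11*u)
plan((.4965,-.041,.2),(.4965,-.041,.042),psi=86)
# pan edges by image: sub-pixel fit from current top frame
im=grab_frame("top"); cv2.imwrite("pics/full_t6.png",im[:,:,::-1])
g_=cv2.cvtColor(im,cv2.COLOR_RGB2GRAY)
# handle: dark pixels at z .043 around
m=np.argwhere(g_[215:250,262:308]<70); P=np.array([atz("top",c+262,r+215,.043)[:2] for r,c in m]); mu=P.mean(0); e,v=np.linalg.eigh(np.cov((P-mu).T)); print("handle",len(m),mu,np.degrees(np.arctan2(v[1,1],v[0,1])),np.sqrt(12*e))
```

```text
grip [ 0.4965 -0.041 ]
pos [ 0.4878 -0.3473  0.2435] psi 17.3 j6 0.53 w 0.598 grip 0.0 F [ 1.1 -0.3  0.2] t 25.8 turn units -11.458
-> (0.4965, -0.041, 0.2) [ 0.5103 -0.0212  0.0725] rows 8.0
-> (0.4965, -0.041, 0.042) [0.     0.     0.2633] rows 4.0
handle 125 [ 0.4932 -0.0351] 84.84672308181626 [0.0111 0.0744]
```

>>> move_arm --targets '[[[50,0,0,0,-1],[50,0,0,0,-1],[50,0,0,0,-1],[50,0,0,0,-1],[50,0,0,0,-1]]]'

```text
time: 26.23
tool_pos: [0.4869, -0.3465, 0.2385]
tool_rot: [0.0, 0.916, 0.401, 0.0]
contact_force: [-0.0, 0.0, -0.1]
gripper_width: 0.5
grasp_force: 0.0
```

>>> move_arm --targets '[[[50,0,0,0,-1],[50,0,0,0,-1],[50,0,0,0,-1],[50,0,0,0,-1],[50,0,0,0,-1]]]'

```text
time: 26.65
tool_pos: [0.4869, -0.3465, 0.2384]
tool_rot: [0.0, 0.781, 0.624, 0.0]
contact_force: [0.2, -0.5, -0.2]
gripper_width: 0.501
grasp_force: 0.0
```

>>> move_arm --targets '[[[50,0,0,0,-1],[50,0,0,0,-0.33],[50,0,0,0,0]]]'

```text
time: 26.9
tool_pos: [0.4869, -0.3465, 0.2384]
tool_rot: [0.0, 0.738, 0.675, 0.0]
contact_force: [-0.4, 0.7, -0.3]
gripper_width: 0.501
grasp_force: 0.0
```

Run:
```python
from m import *
plan((.4945,-.0400,.14),(.4945,-.0400,.04),psi=85.3); cuv()
```

```text
pos [ 0.4869 -0.3465  0.2384] psi 84.9 j6 -0.65 w 0.501 grip 0.0 F [-0.4  0.7 -0.3] t 26.9 turn units -0.058
-> (0.4945, -0.04, 0.14) [ 0.5102 -0.0293  0.1639] rows 8.0
-> (0.4945, -0.04, 0.04) [0.     0.     0.1667] rows 3.0
blob [176.2 136.7] 239 [0.753  0.2607] deg 132.9 len 0.049 wid 0.035
blob [395.5 139.4] 252 [ 0.7348 -0.3277] deg 134.0 len 0.042 wid 0.041
blob [254.1 286.3] 105 [0.3522 0.0539] deg 20.7 len 0.03 wid 0.027
blob [184.5 305.3] 155 [0.3049 0.2363] deg 51.6 len 0.076 wid 0.014
```

>>> move_arm --targets '[[[50,0.057,-0.003,0.015,-0.06],[50,0.057,-0.003,0.015,0],[50,0.057,-0.003,0.015,0],[50,0.057,-0.003,0.015,0],[50,0.057,-0.003,0.015,0]]]'

```text
time: 27.37
tool_pos: [0.492, -0.174, 0.1927]
tool_rot: [0.0, 0.736, 0.677, 0.0]
contact_force: [0.9, 0.7, 0.3]
gripper_width: 0.505
grasp_force: 0.0
```

>>> move_arm --targets '[[[50,0.057,-0.003,0.015,0],[50,0.057,-0.003,0.015,0],[50,0.057,-0.003,0.015,0],[50,0.054,-0.003,0.015,0],[50,0,0,0,0]]]'

```text
time: 27.78
tool_pos: [0.4945, -0.0356, 0.1547]
tool_rot: [-0.002, 0.734, 0.679, -0.0]
contact_force: [-1.4, -0.4, 0.3]
gripper_width: 0.497
grasp_force: 0.0
```

>>> move_arm --targets '[[[50,0,0,0,0],[50,0,0,0,0]]]'

```text
time: 27.95
tool_pos: [0.4963, -0.0406, 0.1573]
tool_rot: [0.001, 0.736, 0.677, 0.0]
contact_force: [0.7, 0.7, 0.1]
gripper_width: 0.504
grasp_force: 0.0
```

Run:
```python
from m import *
plan((.4945,-.0400,.04),psi=85.3)
```

```text
pos [ 0.4963 -0.0406  0.1573] psi 85.3 j6 -0.15 w 0.504 grip 0.0 F [0.7 0.7 0.1] t 27.9 turn units -0.001
-> (0.4945, -0.04, 0.04) [ 0.0007 -0.0031  0.1954] rows 3.0
```

>>> move_arm --targets '[[[50,0,-0.003,0.06,0],[50,0,0,0.06,0],[50,0,0,0.04,0],[50,0,0,0.02,0],[50,0,0,0.01,0]]]'

```text
time: 28.37
tool_pos: [0.4933, -0.0411, 0.0411]
tool_rot: [-0.001, 0.736, 0.677, -0.001]
contact_force: [-0.6, 1.1, 0.2]
gripper_width: 0.499
grasp_force: 0.0
```

>>> move_arm --targets '[[[50,0,0,0.006,0],[50,0,0,0,0],[0,0,0,0,0],[0,0,0,0,0],[0,0,0,0,0]]]'

```text
time: 28.78
tool_pos: [0.4954, -0.0404, 0.0409]
tool_rot: [0.001, 0.735, 0.678, 0.001]
contact_force: [-1.3, -0.3, 5.0]
gripper_width: 0.152
grasp_force: 60.3
```

>>> move_arm --targets '[[[0,0,0,0,0],[0,0,0,0,0],[0,0,0,0,0]]]'

```text
time: 29.03
tool_pos: [0.4954, -0.0405, 0.0409]
tool_rot: [0.001, 0.735, 0.678, 0.0]
contact_force: [-2.8, -0.9, 6.2]
gripper_width: 0.152
grasp_force: 60.4
```

Run:
```python
from m import *
plan(); print(state()["ft_torque"])
```

```text
pos [ 0.4954 -0.0405  0.0409] psi 85.3 j6 -0.15 w 0.152 grip 60.4 F [-2.8 -0.9  6.2] t 29.0 turn units 0.0
[0.0251 0.342  0.1398]
```

>>> move_arm --targets '[[[0,0,0,-0.005,0],[0,0,0,-0.01,0],[0,0,0,-0.015,0],[0,0,0,-0.02,0],[0,0,0,-0.02,0]]]'

```text
time: 29.45
tool_pos: [0.4939, -0.0401, 0.0819]
tool_rot: [-0.0, 0.735, 0.678, -0.0]
contact_force: [0.9, 0.5, -2.3]
gripper_width: 0.153
grasp_force: 59.0
```

>>> move_arm --targets '[[[0,0,0,-0.015,0],[0,0,0,-0.01,0],[0,0,0,-0.005,0],[0,0,0,0,0],[0,0,0,0,0]]]'

```text
time: 29.87
tool_pos: [0.4941, -0.0401, 0.099]
tool_rot: [-0.0, 0.735, 0.678, -0.0]
contact_force: [0.3, -0.1, -3.3]
gripper_width: 0.153
grasp_force: 59.0
```

Run:
```python
from m import *
plan(); print(state()["ft_torque"]); snap("scene","s7.png",(190,120,130,100),6)
```

```text
pos [ 0.4941 -0.0401  0.099 ] psi 85.3 j6 -0.15 w 0.153 grip 59.0 F [ 0.3 -0.1 -3.3] t 29.9 turn units 0.0
[-0.376   0.0188  0.0581]
```

View pics/s7.png

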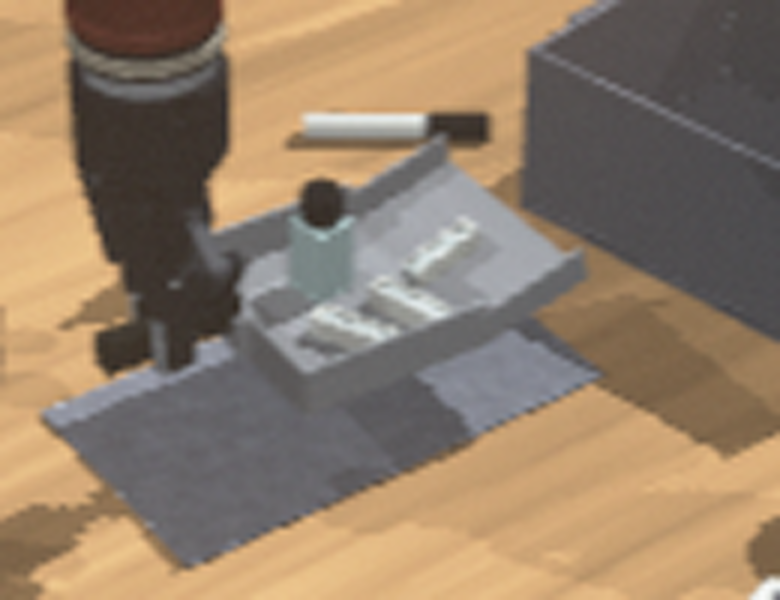

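>>> move_arm --targets '[[[0,0,0,-0.01,-0.3],[0,0,0,-0.02,-0.4],[0,0,0,-0.025,-0.4],[0,0,0,-0.02,-0.4],[0,0,0,-0.01,-0.35]]]'

```text
time: 30.33
tool_pos: [0.4947, -0.0402, 0.151]
tool_rot: [0.0, 0.666, 0.746, 0.0]
contact_force: [0.6, 0.2, -2.7]
gripper_width: 0.152
grasp_force: 59.1
```

>>> move_arm --targets '[[[0,0,0,0,-0.3],[0,0,0,0,0],[0,0,0,0,0]]]'

```text
time: 30.58
tool_pos: [0.4938, -0.04, 0.1492]
tool_rot: [-0.001, 0.655, 0.756, -0.0]
contact_force: [0.5, 1.0, -3.7]
gripper_width: 0.155
grasp_force: 59.1
```

Run:
```python
from m import *
plan((.5721,.0739,.150),(.5704,.0858,.1465),psi=98.2)
```

```text
pos [ 0.4938 -0.04    0.1492] psi 98.2 j6 -0.37 w 0.155 grip 59.1 F [ 0.5  1.  -3.7] t 30.6 turn units -0.006
-> (0.5721, 0.0739, 0.15) [ 0.1693  0.1563 -0.0013] rows 4.0
-> (0.5704, 0.0858, 0.1465) [0.02   0.     0.0058] rows 1.0
```

>>> move_arm --targets '[[[0,0.01,0.009,0,0],[0,0.02,0.018,0,0],[0,0.025,0.024,0,0],[0,0.03,0.028,0,0],[0,0.03,0.028,0,0]]]'

```text
time: 31.0
tool_pos: [0.5483, 0.0385, 0.1493]
tool_rot: [-0.001, 0.655, 0.755, -0.0]
contact_force: [0.4, -0.4, -3.0]
gripper_width: 0.151
grasp_force: 59.1
```

>>> move_arm --targets '[[[0,0.025,0.022,0,0],[0,0.019,0.017,0,0],[0,0.01,0.01,0,0],[0,0,0,0,0],[0,0,0,0,0]]]'

```text
time: 31.42
tool_pos: [0.5721, 0.0735, 0.1496]
tool_rot: [-0.0, 0.655, 0.756, -0.001]
contact_force: [-0.2, -0.1, -2.4]
gripper_width: 0.153
grasp_force: 59.1
```

Run:
```python
from m import *
plan((.5704,.0858,.1465),(.5704,.0858,.1364))
snap("scene","s8.png",(230,90,120,95),6.3)
u=np.array([np.cos(np.radians(98.2)),np.sin(np.radians(98.2))])
P=np.array(state()["tool_pos"]); 
for n in("scene","top"):
    print(n,"rim",proj(n,(.6637,.3003,.11)),proj(n,(.4207,.2652,.11)),"pan nose edge",[proj(n,(*(P[:2]+.22*u+s*.065*np.array([-u[1],u[0]])),P[2]-.0379+.018)) for s in(1,-1)])
snap("top","t8.png")
```

```text
pos [0.5721 0.0735 0.1496] psi 98.2 j6 -0.14 w 0.153 grip 59.1 F [-0.2 -0.1 -2.4] t 31.4 turn units 0.0
-> (0.5704, 0.0858, 0.1465) [0.0207 0.0001 0.0052] rows 1.0
-> (0.5704, 0.0858, 0.1364) [0.     0.     0.0168] rows 1.0
scene rim [337.3154 156.2071] [278.2333 127.4703] pan nose edge [array([293.0146, 127.7181]), array([324.5113, 142.6889])]
top rim [152.1158 164.0637] [165.4033 262.5175] pan nose edge [array([156.9502, 239.7158]), array([149.8744, 186.7081])]
```

View pics/s8.png

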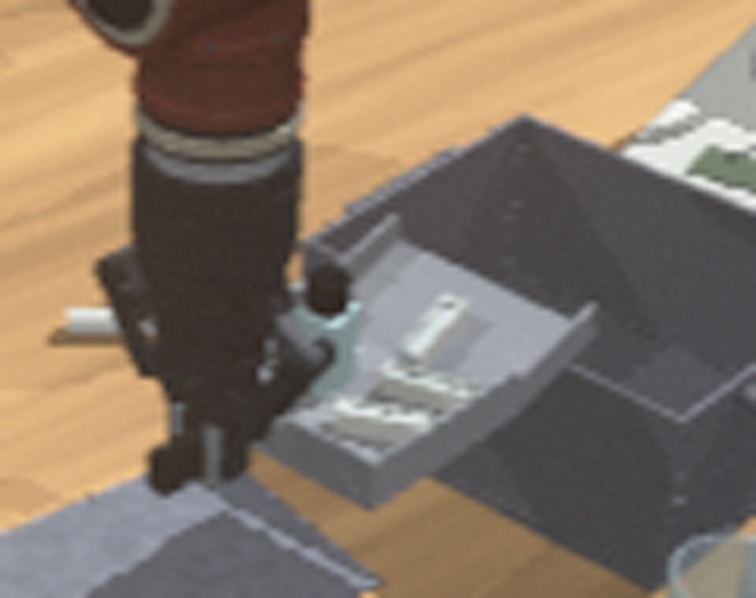

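>>> move_arm --targets '[[[0,0.005,0,0,0],[0,0.006,0,0.004,0],[0,0.002,0,0.006,0],[0,0,0,0.005,0],[0,0,0,0.001,0]]]'

```text
time: 31.93
tool_pos: [0.5706, 0.0813, 0.1394]
tool_rot: [-0.001, 0.655, 0.756, -0.001]
contact_force: [0.1, -0.4, -3.0]
gripper_width: 0.151
grasp_force: 59.0
```

>>> move_arm --targets '[[[0,0,0,0,0],[0,0,0,0.002,0],[0,0,0,0,0]]]'

```text
time: 32.18
tool_pos: [0.5713, 0.0812, 0.1392]
tool_rot: [-0.0, 0.655, 0.756, -0.0]
contact_force: [-0.0, -0.1, -3.6]
gripper_width: 0.153
grasp_force: 59.1
```

>>> move_arm --targets '[[[0,0,0,0.002,0],[0,0,0,0,0],[0,0,0,0,0]]]'

```text
time: 32.43
tool_pos: [0.5713, 0.0813, 0.1381]
tool_rot: [-0.0, 0.655, 0.756, -0.0]
contact_force: [0.4, -1.3, -3.1]
gripper_width: 0.151
grasp_force: 59.1
```

>>> move_arm --targets '[[[0,0,0,0.002,0],[0,0,0,0,0],[0,0,0,0,0]]]'

```text
time: 32.68
tool_pos: [0.5712, 0.0813, 0.1368]
tool_rot: [-0.0, 0.655, 0.756, -0.0]
contact_force: [0.4, -0.8, -3.2]
gripper_width: 0.153
grasp_force: 59.1
```

Run:
```python
from m import *
plan((.5704,.0858,.1365)); print(state()["ft_torque"])
```

```text
pos [0.5712 0.0813 0.1368] psi 98.2 j6 -0.13 w 0.153 grip 59.1 F [ 0.4 -0.8 -3.2] t 32.7 turn units 0.0
-> (0.5704, 0.0858, 0.1365) [ 0.0076 -0.0003  0.0005] rows 1.0
[-0.2891 -0.0623 -0.0037]
```

>>> move_arm --targets '[[[0,0.003,0,0,0],[0,0.002,0,0,0],[0,0,0,0,0],[0,0,0,0,0]]]'

```text
time: 33.02
tool_pos: [0.5709, 0.0844, 0.137]
tool_rot: [0.0, 0.655, 0.756, 0.0]
contact_force: [-0.7, -0.3, -3.1]
gripper_width: 0.153
grasp_force: 59.1
```

>>> move_arm --targets '[[[0,0.002,0,0,0],[0,0,0,0,0],[0,0,0,0,0]]]'

```text
time: 33.27
tool_pos: [0.5708, 0.0856, 0.137]
tool_rot: [0.0, 0.655, 0.756, 0.0]
contact_force: [-0.9, -0.0, -3.3]
gripper_width: 0.153
grasp_force: 59.1
```

>>> move_arm --targets '[[[0,0.002,0,0,0],[0,0,0,0,0],[0,0,0,0,0]]]'

```text
time: 33.52
tool_pos: [0.5706, 0.0867, 0.137]
tool_rot: [0.0, 0.655, 0.756, 0.0]
contact_force: [0.8, -0.4, -2.7]
gripper_width: 0.149
grasp_force: 59.2
```

Run:
```python
from m import *
plan((.5704,.0858,.1365)); print(state()["ft_torque"])
```

```text
pos [0.5706 0.0867 0.137 ] psi 98.2 j6 -0.12 w 0.149 grip 59.2 F [ 0.8 -0.4 -2.7] t 33.5 turn units 0.0
-> (0.5704, 0.0858, 0.1365) [-0.0015 -0.0006  0.0009] rows 1.0
[-0.2098 -0.0071 -0.0215]
```

>>> move_arm --targets '[[[0,0.003,0,0,0],[0,0,0,0,0],[0,0,0,0,0]]]'

```text
time: 33.77
tool_pos: [0.571, 0.0873, 0.1376]
tool_rot: [0.002, 0.655, 0.756, -0.0]
contact_force: [1.9, -5.7, -1.1]
gripper_width: 0.149
grasp_force: 59.4
```

>>> move_arm --targets '[[[0,0.003,0,0,0],[0,0,0,0,0],[0,0,0,0,0]]]'

```text
time: 34.02
tool_pos: [0.5714, 0.0875, 0.138]
tool_rot: [0.003, 0.655, 0.756, -0.001]
contact_force: [2.2, -9.9, -0.3]
gripper_width: 0.154
grasp_force: 59.5
```

Run:
```python
from m import *
plan((.5704,.0858,.1365)); print(state()["ft_torque"])
```

```text
pos [0.5714 0.0875 0.138 ] psi 98.2 j6 -0.12 w 0.154 grip 59.5 F [ 2.2 -9.9 -0.3] t 34.0 turn units 0.0
-> (0.5704, 0.0858, 0.1365) [-0.0026 -0.002   0.0026] rows 1.0
[-1.6744 -0.3     0.2647]
```

>>> move_arm --targets '[[[0,-0.003,0,0,0],[0,0.003,0,-0.02,0],[0,0.004,0,-0.02,0],[0,0.006,0,-0.019,0],[0,0.006,0,-0.019,0]]]'

```text
time: 34.43
tool_pos: [0.5686, 0.0999, 0.1848]
tool_rot: [0.0, 0.655, 0.756, -0.0]
contact_force: [0.2, -2.1, -4.5]
gripper_width: 0.151
grasp_force: 58.5
```

>>> move_arm --targets '[[[0,0,0,0,0],[0,0,0,0,0]]]'

```text
time: 34.6
tool_pos: [0.5695, 0.1002, 0.1855]
tool_rot: [0.001, 0.654, 0.756, 0.001]
contact_force: [1.2, -3.9, 0.1]
gripper_width: 0.15
grasp_force: 58.9
```

Run:
```python
from m import *
plan(); print(state()["ft_torque"])
im=cv2.imread("pics/full_s8.png"); snap("scene","s9.png",(230,70,120,95),6.3); snap("top","t9.png")
```

```text
pos [0.5695 0.1002 0.1855] psi 98.2 j6 -0.1 w 0.15 grip 58.9 F [ 1.2 -3.9  0.1] t 34.6 turn units 0.0
[-0.749  -0.1933  0.0232]
```

>>> move_arm --targets '[[[0,0.008,0,-0.0185,0],[0,0.008,0,-0.0185,0],[0,0.01,0,-0.0175,0],[0,0.011,0,-0.0175,0],[0,0,0,0,0]]]'

```text
time: 35.12
tool_pos: [0.5661, 0.1236, 0.2294]
tool_rot: [0.0, 0.654, 0.756, 0.002]
contact_force: [1.0, 0.2, -3.0]
gripper_width: 0.147
grasp_force: 58.9
```

>>> move_arm --targets '[[[0,0.012,0,-0.016,0],[0,0.013,0,-0.016,0],[0,0.014,0,-0.0145,0],[0,0.0145,0,-0.0145,0],[0,0,0,0,0]]]'

```text
time: 35.53
tool_pos: [0.5616, 0.1556, 0.2665]
tool_rot: [0.001, 0.654, 0.757, 0.002]
contact_force: [0.0, -0.2, -1.5]
gripper_width: 0.154
grasp_force: 59.4
```

Run:
```python
from m import *
plan(); print(state()["ft_torque"])
snap("scene","s10.png",(230,70,120,95),6.3); snap("top","t10.png")
```

```text
pos [0.5616 0.1556 0.2665] psi 98.3 j6 -0.0 w 0.154 grip 59.4 F [ 0.  -0.2 -1.5] t 35.5 turn units 0.0
[-0.1995 -0.0156  0.0667]
```

>>> move_arm --targets '[[[0,0.016,0,-0.0125,0],[0,0.016,0,-0.0125,0],[0,0.017,0,-0.0105,0],[0,0.0175,0,-0.0105,0],[0,0,0,0,0]]]'

```text
time: 36.05
tool_pos: [0.5556, 0.1953, 0.2936]
tool_rot: [0.001, 0.654, 0.757, 0.002]
contact_force: [0.1, -0.4, -2.3]
gripper_width: 0.148
grasp_force: 59.4
```

>>> move_arm --targets '[[[0,0.018,0,-0.0085,0],[0,0.018,0,-0.0085,0],[0,0.019,0,-0.006,0],[0,0.0195,0,-0.006,0],[0,0,0,0,0]]]'

```text
time: 36.47
tool_pos: [0.5486, 0.2396, 0.3097]
tool_rot: [-0.0, 0.654, 0.757, 0.001]
contact_force: [0.5, 0.3, -2.8]
gripper_width: 0.15
grasp_force: 59.4
```

Run:
```python
from m import *
plan(); print(state()["ft_torque"])
snap("scene","s11.png",(210,60,160,120),5); snap("top","t11.png")
a=cv2.imread("pics/full_t11.png")[140:285,60:260]; b=cv2.imread("pics/full_s11.png")[60:205,205:380]
cv2.imwrite("pics/v14.png",cv2.resize(np.hstack([a,b]),None,fx=2.1,fy=2.1,interpolation=3))
```

```text
pos [0.5486 0.2396 0.3097] psi 98.3 j6 0.14 w 0.15 grip 59.4 F [ 0.5  0.3 -2.8] t 36.5 turn units 0.0
[-0.2504  0.01    0.0089]
```

Run:
```python
from m import *
a=cv2.imread("pics/full_t11.png").astype(int); b=cv2.imread("pics/full_top0.png").astype(int)
P=np.array([.5486,.2396,.3097]); u=np.array([np.cos(np.radians(98.3)),np.sin(np.radians(98.3))]); v=np.array([-u[1],u[0]])
for th in (0,30,45,60,70,80):
    r=[]
    for X in (-.06,-.03,0,.03,.06,.09,.105):
        for Y in (-.055,.055):
            dx=X+.11; dz=(.004+max(0,X-.045)*.277)-.032; c,s=np.cos(np.radians(th)),np.sin(np.radians(th))
            w=P+[0,0,-.006]; q=np.array([*(w[:2]+u*(dx*c+dz*s)+v*Y), w[2]-dx*s+dz*c]); p=proj("top",q).round().astype(int)
            r.append((a[p[1],p[0]].mean().round().astype(int),b[p[1],p[0]].mean().round().astype(int)))
    print(th,[(int(x),int(y)) for x,y in r])
# tub interior scan in t11: rows along tub x
print("rows top t11 gray"); 
for r in range(150,270,10): print(r,[int(a[r,c].mean()) for c in range(75,185,6)])
```

```text
0 [(70, 111), (178, 111), (84, 68), (172, 69), (84, 75), (190, 68), (81, 59), (33, 41), (45, 56), (84, 90), (165, 165), (108, 100), (154, 155), (222, 204)]
30 [(107, 111), (85, 112), (84, 111), (178, 112), (83, 75), (176, 68), (83, 67), (172, 70), (84, 79), (188, 68), (85, 79), (28, 69), (83, 46), (31, 41)]
45 [(27, 114), (51, 110), (79, 110), (85, 112), (84, 110), (171, 111), (73, 111), (180, 112), (80, 69), (181, 69), (80, 69), (175, 70), (80, 80), (185, 69)]
60 [(40, 38), (33, 39), (26, 49), (32, 84), (27, 111), (64, 110), (99, 110), (86, 113), (85, 112), (87, 112), (78, 110), (174, 112), (73, 110), (181, 112)]
70 [(85, 80), (72, 56), (50, 38), (32, 40), (45, 38), (32, 39), (17, 39), (32, 39), (26, 78), (32, 96), (42, 111), (86, 113), (92, 111), (85, 113)]
80 [(127, 115), (117, 92), (126, 117), (117, 92), (129, 120), (120, 94), (126, 116), (120, 95), (128, 117), (120, 94), (114, 106), (94, 76), (76, 71), (33, 39)]
rows top t11 gray
150 [163, 165, 168, 170, 173, 174, 178, 176, 175, 150, 128, 103, 118, 112, 120, 125, 124, 120, 125]
160 [104, 153, 156, 158, 159, 160, 160, 160, 162, 1
[... 213 characters left out ...]
25, 125]
190 [78, 68, 80, 80, 83, 83, 84, 83, 82, 81, 53, 83, 49, 27, 19, 76, 120, 117, 115]
200 [84, 31, 83, 82, 80, 77, 76, 74, 70, 68, 67, 85, 84, 81, 68, 26, 21, 119, 118]
210 [86, 82, 46, 71, 67, 65, 64, 60, 54, 51, 45, 52, 83, 42, 32, 53, 117, 118, 118]
220 [87, 85, 32, 39, 43, 38, 75, 168, 173, 175, 139, 100, 84, 85, 32, 29, 127, 130, 130]
230 [100, 85, 74, 32, 32, 20, 241, 98, 113, 176, 177, 176, 67, 84, 39, 30, 80, 117, 119]
240 [105, 86, 86, 31, 32, 28, 184, 183, 173, 177, 157, 119, 119, 85, 86, 33, 29, 111, 114]
250 [124, 125, 83, 65, 33, 28, 27, 76, 75, 76, 74, 122, 122, 105, 85, 35, 32, 114, 113]
260 [118, 126, 84, 84, 32, 27, 28, 76, 77, 77, 81, 80, 74, 61, 83, 83, 33, 46, 125]
```

View pics/v14.png

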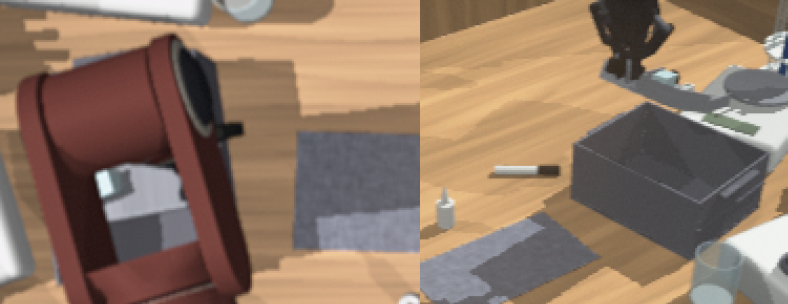

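```bash
cat >> h.py <<'E'
def pan_tilt(f,tool,psi,ref="pics/full_scene0.png",zg=.0319,xg=-.11,dbg=False):
    a=cv2.imread(f); b=cv2.imread(ref); d=(cv2.absdiff(a,b).max(2)>22).astype(np.uint8)
    u=np.array([np.cos(np.radians(psi)),np.sin(np.radians(psi))]); v=np.array([-u[1],u[0]]); w=np.array(tool)+[0,0,-.006]
    pts=[(x,y,z) for y in(-.065,.065) for x,z in((-.065,0),(-.065,.028),(.045,0),(.045,.028),(.11,.018),(.11,.028))]
    out=[]
    for th in range(-10,96,3):
        c,s=np.cos(np.radians(th)),np.sin(np.radians(th)); P=[]
        for x,y,z in pts:
            dx,dz=x-xg,z-zg; P.append(proj("scene",(*(w[:2]+u*(dx*c+dz*s)+v*y),w[2]-dx*s+dz*c)))
        P=np.array(P,np.float32); h=cv2.convexHull(P).round().astype(np.int32); m=np.zeros(d.shape,np.uint8); cv2.fillConvexPoly(m,h,1)
        g=proj("scene",w+[0,0,.12]); lo=proj("scene",w)
        roi=np.zeros_like(m); roi[:, int(lo[0])+12:]=1; roi[:max(0,int(lo[1])-60)]=0
        out.append((round((m&d&roi).sum()/max(1,((m|d)&roi).sum()),3),th))
    print(sorted(out)[::-1][:5])
E
python3 - <<'E'
from h import *
s=state()
pan_tilt("pics/full_s8.png",(.5721,.0735,.1496),98.2)
pan_tilt("pics/full_s9.png",(.5695,.1002,.1855),98.2)
pan_tilt("pics/full_s10.png",(.5616,.1556,.2665),98.2)
pan_tilt("pics/full_s11.png",(.5486,.2396,.3097),98.2)
E
```

```text
[(np.float64(0.316), -1), (np.float64(0.313), 2), (np.float64(0.301), -4), (np.float64(0.288), 5), (np.float64(0.277), -7)]
[(np.float64(0.284), 14), (np.float64(0.28), 11), (np.float64(0.273), 17), (np.float64(0.248), 8), (np.float64(0.229), 20)]
[(np.float64(0.308), 26), (np.float64(0.277), 29), (np.float64(0.268), 23), (np.float64(0.226), 20), (np.float64(0.195), 32)]
[(np.float64(0.368), 26), (np.float64(0.315), 29), (np.float64(0.298), 23), (np.float64(0.227), 20), (np.float64(0.203), 32)]
```

>>> move_arm --targets '[[[0,-0.03,0,0,0],[0,-0.045,0,0,0],[0,-0.05,0,0,0],[0,-0.045,0,0.01,0],[0,-0.036,0,0.015,0]]]'

```text
time: 36.98
tool_pos: [0.5671, 0.1125, 0.2943]
tool_rot: [0.001, 0.655, 0.755, 0.0]
contact_force: [0.4, -0.3, -3.7]
gripper_width: 0.152
grasp_force: 59.5
```

>>> move_arm --targets '[[[0,-0.02,0,0.025,0],[0,0,0,0.025,0],[0,0,0,0.02,0],[0,0,0,0.01,0],[0,0,0,0,0]]]'

```text
time: 37.4
tool_pos: [0.5671, 0.103, 0.2431]
tool_rot: [-0.001, 0.655, 0.756, -0.001]
contact_force: [-0.8, 0.2, -2.9]
gripper_width: 0.151
grasp_force: 59.4
```

```bash
cat >> h.py <<'E'
def sz():
    s=state(); p=np.array(s["tool_pos"]); t=np.array([np.cos(np.radians(98.2)),np.sin(np.radians(98.2))]); d=p[:2]-[.5706,.0872]
    print("s %.1f lat %.1f z %.1f mm"%(1e3*d@t,1e3*(d@[-t[1],t[0]]),1e3*p[2]),"F fwd %.1f up %.1f"%(np.array(s["contact_force"][:2])@t,s["contact_force"][2]),"tq",np.round(s["ft_torque"],2),"grip",round(float(s["grasp_force"]),1),"w",round(float(s["gripper_width"]),3))
def tilt():
    s=state(); f="pics/_t.png"; cv2.imwrite(f,grab_frame("scene")[:,:,::-1]); pan_tilt(f,s["tool_pos"],98.2)
E
python3 - <<'E'
from h import *
sz(); tilt()
def arc(th,r):
    a,p=np.radians(th),np.radians(th-15.5); s=5/(np.sin(a)+np.cos(a)/np.sin(p)*np.cos(p)); 
    return 196.5+s*np.sin(a)-r*np.cos(a+.103), 116.7+s*np.cos(a)+r*np.sin(a+.103)
for th in range(26,90,6): print(th,np.round(arc(th,197.6),1),np.round(arc(th,192),1))
E
```

```text
s 16.1 lat 1.3 z 243.1 mm F fwd 0.3 up -2.9 tq [-0.32 -0.02 -0.02] grip 59.4 w 0.151
[(np.float64(0.237), 26), (np.float64(0.213), 29), (np.float64(0.212), 23), (np.float64(0.19), 20), (np.float64(0.168), 17)]
26 [ 29.2 222. ] [ 33.9 219. ]
32 [ 41.4 239.3] [ 45.8 235.9]
38 [ 55.3 255.3] [ 59.4 251.4]
44 [ 70.9 269.6] [ 74.6 265.3]
50 [ 88.  282.2] [ 91.1 277.6]
56 [106.2 292.9] [108.9 288. ]
62 [125.5 301.6] [127.6 296.4]
68 [145.5 308.1] [147.1 302.7]
74 [166.1 312.5] [167.1 306.9]
80 [187.  314.6] [187.4 309. ]
86 [207.9 314.5] [207.7 308.9]
```

>>> move_arm --targets '[[[0,0.002,0,0.012,0],[0,0,0,0.01,0],[0,0,0,0.005,0],[0,0,0,0,0],[0,0,0,0,0]]]'

```text
time: 37.87
tool_pos: [0.5679, 0.1043, 0.2291]
tool_rot: [-0.0, 0.655, 0.756, -0.0]
contact_force: [0.7, 0.4, -3.8]
gripper_width: 0.155
grasp_force: 59.4
```

>>> move_arm --targets '[[[0,0.005,0,0.002,0],[0,0.006,0,0.002,0],[0,0.005,0,0.002,0],[0,0,0,0,0],[0,0,0,0,0]]]'

```text
time: 38.28
tool_pos: [0.5665, 0.114, 0.2257]
tool_rot: [-0.0, 0.655, 0.756, -0.0]
contact_force: [-0.1, 0.6, -3.1]
gripper_width: 0.151
grasp_force: 59.5
```

Run:
```python
from h import *
sz(); tilt()
```

```text
s 27.1 lat 0.2 z 225.7 mm F fwd 0.6 up -3.1 tq [-0.32 -0.03 -0.05] grip 59.5 w 0.151
[(np.float64(0.254), 26), (np.float64(0.229), 23), (np.float64(0.216), 29), (np.float64(0.195), 20), (np.float64(0.173), 17)]
```

>>> move_arm --targets '[[[0,0,0,0.003,0],[0,0,0,0.003,0],[0,0,0,0,0],[0,0,0,0,0]]]'

```text
time: 38.67
tool_pos: [0.567, 0.1139, 0.2228]
tool_rot: [0.0, 0.655, 0.756, 0.001]
contact_force: [0.4, 0.1, -0.0]
gripper_width: 0.153
grasp_force: 60.0
```

>>> move_arm --targets '[[[0,0.004,0,0,0],[0,0.003,0,0,0],[0,0,0,0,0],[0,0,0,0,0]]]'

```text
time: 39.0
tool_pos: [0.5662, 0.1181, 0.2222]
tool_rot: [0.0, 0.655, 0.756, 0.0]
contact_force: [0.4, 0.2, -0.7]
gripper_width: 0.153
grasp_force: 59.8
```

Run:
```python
from h import *
sz()
```

```text
s 31.2 lat -0.0 z 222.2 mm F fwd 0.1 up -0.7 tq [ 0.07 -0.15 -0.08] grip 59.8 w 0.153
```

>>> move_arm --targets '[[[0,0.004,0,0.001,0],[0,0.003,0,0.001,0],[0,0,0,0,0]]]'

```text
time: 39.25
tool_pos: [0.5665, 0.1206, 0.2225]
tool_rot: [0.002, 0.655, 0.756, -0.001]
contact_force: [1.3, -6.7, 4.3]
gripper_width: 0.153
grasp_force: 60.5
```

>>> move_arm --targets '[[[0,0.003,0,0.001,0],[0,0,0,0,0],[0,0,0,0,0]]]'

```text
time: 39.5
tool_pos: [0.5667, 0.121, 0.2229]
tool_rot: [0.004, 0.655, 0.756, -0.001]
contact_force: [0.8, -11.3, 6.9]
gripper_width: 0.153
grasp_force: 60.9
```

Run:
```python
from h import *
sz(); tilt()
```

```text
s 34.0 lat -1.0 z 222.9 mm F fwd -11.3 up 6.9 tq [-1.61  0.07  0.35] grip 60.9 w 0.153
[(np.float64(0.262), 26), (np.float64(0.243), 23), (np.float64(0.224), 29), (np.float64(0.207), 20), (np.float64(0.18), 17)]
```

>>> move_arm --targets '[[[0,0.008,0,-0.009,0],[0,0.007,0,-0.0095,0],[0,0.007,0,-0.0095,0],[0,0,0,0,0]]]'

```text
time: 39.88
tool_pos: [0.5647, 0.1347, 0.2397]
tool_rot: [0.004, 0.655, 0.756, -0.001]
contact_force: [2.2, -9.3, 3.8]
gripper_width: 0.153
grasp_force: 60.3
```

Run:
```python
from h import *
sz(); tilt()
```

```text
s 47.8 lat -0.9 z 239.7 mm F fwd -9.6 up 3.8 tq [-2.04 -0.23  0.14] grip 60.3 w 0.153
[(np.float64(0.216), 32), (np.float64(0.178), 29), (np.float64(0.177), 35), (np.float64(0.15), 26), (np.float64(0.124), 23)]
```

>>> move_arm --targets '[[[0,0.008,0,-0.0085,0],[0,0.008,0,-0.0085,0],[0,0.008,0,-0.0085,0],[0,0,0,0,0]]]'

```text
time: 40.27
tool_pos: [0.5623, 0.1498, 0.2546]
tool_rot: [0.003, 0.655, 0.756, -0.0]
contact_force: [1.2, -7.3, 4.1]
gripper_width: 0.153
grasp_force: 60.7
```

>>> move_arm --targets '[[[0,0.009,0,-0.0075,0],[0,0.009,0,-0.0075,0],[0,0.009,0,-0.0075,0],[0,0,0,0,0]]]'

```text
time: 40.6
tool_pos: [0.5598, 0.1662, 0.2676]
tool_rot: [0.002, 0.655, 0.756, -0.0]
contact_force: [2.2, -7.4, 3.7]
gripper_width: 0.155
grasp_force: 61.1
```

Run:
```python
from h import *
sz(); tilt()
```

```text
s 79.8 lat -0.6 z 267.6 mm F fwd -7.6 up 3.7 tq [-1.67 -0.18  0.12] grip 61.1 w 0.155
[(np.float64(0.187), 44), (np.float64(0.175), 47), (np.float64(0.161), 41), (np.float64(0.146), 50), (np.float64(0.112), 53)]
```

>>> move_arm --targets '[[[0,0.01,0,-0.0065,0],[0,0.01,0,-0.0065,0],[0,0.0095,0,-0.0065,0],[0,0,0,0,0]]]'

```text
time: 40.98
tool_pos: [0.5571, 0.1841, 0.2789]
tool_rot: [0.002, 0.655, 0.756, -0.0]
contact_force: [1.7, -5.6, 5.0]
gripper_width: 0.158
grasp_force: 62.0
```

>>> move_arm --targets '[[[0,0.0105,0,-0.0055,0],[0,0.0105,0,-0.0055,0],[0,0.01,0,-0.005,0],[0,0,0,0,0]]]'

```text
time: 41.32
tool_pos: [0.5542, 0.2029, 0.2882]
tool_rot: [0.001, 0.655, 0.756, 0.0]
contact_force: [0.7, -4.9, 5.7]
gripper_width: 0.149
grasp_force: 62.8
```

Run:
```python
from h import *
sz(); tilt()
```

```text
s 116.9 lat -0.3 z 288.2 mm F fwd -5.0 up 5.7 tq [-1.14 -0.18  0.12] grip 62.8 w 0.149
[(np.float64(0.199), 59), (np.float64(0.188), 56), (np.float64(0.164), 62), (np.float64(0.162), 53), (np.float64(0.137), 50)]
```

>>> move_arm --targets '[[[0,0.011,0,-0.004,0],[0,0.011,0,-0.004,0],[0,0.0105,0,-0.004,0],[0,0,0,0,0]]]'

```text
time: 41.7
tool_pos: [0.5513, 0.2225, 0.2952]
tool_rot: [0.001, 0.655, 0.756, 0.0]
contact_force: [0.7, -4.4, 6.3]
gripper_width: 0.156
grasp_force: 63.4
```

>>> move_arm --targets '[[[0,0.0115,0,-0.003,0],[0,0.0115,0,-0.003,0],[0,0.011,0,-0.003,0],[0,0,0,0,0]]]'

```text
time: 42.03
tool_pos: [0.5483, 0.2428, 0.3002]
tool_rot: [0.0, 0.655, 0.756, 0.0]
contact_force: [1.9, -3.7, 5.8]
gripper_width: 0.148
grasp_force: 64.0
```

>>> move_arm --targets '[[[0,0.0115,0,-0.0015,0],[0,0.0115,0,-0.002,0],[0,0.0115,0,-0.0015,0],[0,0,0,0,0]]]'

```text
time: 42.37
tool_pos: [0.5451, 0.2637, 0.303]
tool_rot: [0.0, 0.654, 0.756, 0.0]
contact_force: [1.8, -2.6, 4.5]
gripper_width: 0.153
grasp_force: 64.6
```

Run:
```python
from h import *
sz(); tilt()
```

```text
s 178.4 lat 0.0 z 303.0 mm F fwd -2.9 up 4.5 tq [-0.95 -0.4   0.07] grip 64.6 w 0.153
[(np.float64(0.189), 77), (np.float64(0.189), 74), (np.float64(0.185), 71), (np.float64(0.176), 80), (np.float64(0.165), 68)]
```

>>> move_arm --targets '[[[0,0.0115,0,-0.0005,0],[0,0.0115,0,0,0],[0,0.0115,0,0,0],[0,0,0,0,0],[0,0,0,0,0]]]'

```text
time: 42.83
tool_pos: [0.5422, 0.284, 0.3035]
tool_rot: [-0.0, 0.654, 0.756, 0.001]
contact_force: [1.6, -2.2, 5.7]
gripper_width: 0.152
grasp_force: 65.4
```

>>> move_arm --targets '[[[0,0,0,0,0],[0,0,0,0,0],[0,0,0,0,0],[0,0,0,0,0],[0,0,0,0,0]]]'

```text
time: 43.25
tool_pos: [0.5422, 0.2838, 0.3034]
tool_rot: [-0.0, 0.655, 0.756, 0.001]
contact_force: [1.5, -1.9, 5.9]
gripper_width: 0.152
grasp_force: 65.5
```

>>> move_arm --targets '[[[0,0,0,0,0],[0,0,0,0,0],[0,0,0,0,0],[0,0,0,0,0],[0,0,0,0,0]]]'

```text
time: 43.67
tool_pos: [0.5422, 0.2838, 0.3034]
tool_rot: [-0.0, 0.655, 0.756, 0.001]
contact_force: [2.0, -2.6, 5.7]
gripper_width: 0.148
grasp_force: 65.5
```

Run:
```python
from h import *
sz(); tilt()
cv2.imwrite("pics/full_tub1.png",grab_frame("scene")[:,:,::-1]); cv2.imwrite("pics/full_tub1t.png",grab_frame("top")[:,:,::-1])
# bright blobs inside tub polygon (scene + top), vs. start
for n,f,g in(("scene","tub1","scene0"),("top","tub1t","top0")):
    a=cv2.imread(f"pics/full_{f}.png"); b=cv2.imread(f"pics/full_{g}.png")
    C=[(.6637,.3003),(.4207,.2652),(.3958,.4574),(.6352,.4933)]
    P=np.array([proj(n,(*c,.11)) for c in C]).round().astype(np.int32); m=np.zeros(a.shape[:2],np.uint8); cv2.fillPoly(m,[P],1)
    w=((a.min(2)>120)&(m>0)).astype(np.uint8); k,l,st,ce=cv2.connectedComponentsWithStats(w)
    print(n,[(ce[i].round(0).tolist(),int(st[i,4])) for i in range(1,k) if st[i,4]>8],"start",int(((b.min(2)>120)&(m>0)).sum()))
```

```text
s 198.6 lat 0.1 z 303.4 mm F fwd -2.9 up 5.7 tq [-0.73 -0.27  0.03] grip 65.5 w 0.148
[(np.float64(0.123), 83), (np.float64(0.12), 80), (np.float64(0.119), 86), (np.float64(0.118), 77), (np.float64(0.109), 74)]
scene [([352.0, 124.0], 11)] start 71
top [([150.0, 207.0], 853), ([119.0, 241.0], 60), ([163.0, 249.0], 31)] start 14
```

>>> move_arm --targets '[[[0,-0.0115,0,0,0],[0,-0.0115,0,0,0],[0,-0.0115,0,0.0005,0],[0,-0.0115,0,0.0015,0],[0,-0.0115,0,0.002,0]]]'

```text
time: 44.23
tool_pos: [0.5471, 0.2493, 0.3008]
tool_rot: [-0.001, 0.655, 0.756, 0.001]
contact_force: [1.2, 2.5, 4.2]
gripper_width: 0.15
grasp_force: 63.7
```

>>> move_arm --targets '[[[0,-0.0115,0,0.0015,0],[0,-0.011,0,0.003,0],[0,-0.0115,0,0.003,0],[0,-0.0115,0,0.003,0],[0,-0.0105,0,0.004,0]]]'

```text
time: 44.65
tool_pos: [0.5519, 0.2153, 0.2916]
tool_rot: [-0.0, 0.655, 0.756, -0.0]
contact_force: [0.5, 2.8, 4.0]
gripper_width: 0.153
grasp_force: 62.1
```

>>> move_arm --targets '[[[0,-0.011,0,0.004,0],[0,-0.011,0,0.004,0],[0,0,0,0,0]]]'

```text
time: 44.9
tool_pos: [0.5536, 0.2016, 0.286]
tool_rot: [-0.0, 0.655, 0.756, -0.001]
contact_force: [0.9, 1.1, 1.1]
gripper_width: 0.154
grasp_force: 60.8
```

Run:
```python
from h import *
sz(); tilt()
```

```text
s 115.7 lat 0.5 z 286.0 mm F fwd 1.0 up 1.1 tq [ 0.5  -0.17  0.11] grip 60.8 w 0.154
[(np.float64(0.183), 59), (np.float64(0.183), 56), (np.float64(0.168), 53), (np.float64(0.157), 62), (np.float64(0.143), 50)]
```

>>> move_arm --targets '[[[0,-0.01,0,0.005,0],[0,-0.0105,0,0.0055,0],[0,-0.0105,0,0.0055,0],[0,-0.0095,0,0.0065,0],[0,-0.01,0,0.0065,0]]]'

```text
time: 45.37
tool_pos: [0.558, 0.1725, 0.2692]
tool_rot: [-0.0, 0.655, 0.756, -0.0]
contact_force: [-0.3, 3.3, 0.3]
gripper_width: 0.15
grasp_force: 58.4
```

>>> move_arm --targets '[[[0,-0.01,0,0.0065,0],[0,-0.009,0,0.0075,0],[0,-0.009,0,0.0075,0],[0,-0.009,0,0.0075,0],[0,-0.008,0,0.0085,0]]]'

```text
time: 45.78
tool_pos: [0.5619, 0.1457, 0.2467]
tool_rot: [-0.0, 0.655, 0.756, -0.0]
contact_force: [-0.0, -0.4, 1.5]
gripper_width: 0.153
grasp_force: 58.4
```

>>> move_arm --targets '[[[0,-0.008,0,0.0085,0],[0,-0.008,0,0.0085,0],[0,0,0,0,0]]]'

```text
time: 46.03
tool_pos: [0.5631, 0.1357, 0.2357]
tool_rot: [-0.0, 0.655, 0.756, -0.001]
contact_force: [0.6, 1.1, 0.1]
gripper_width: 0.151
grasp_force: 58.5
```

Run:
```python
from h import *
sz(); tilt()
```

```text
s 49.0 lat 0.5 z 235.7 mm F fwd 1.0 up 0.1 tq [0.6  0.01 0.1 ] grip 58.5 w 0.151
[(np.float64(0.206), 32), (np.float64(0.18), 29), (np.float64(0.171), 35), (np.float64(0.145), 26), (np.float64(0.118), 38)]
```

>>> move_arm --targets '[[[0,-0.007,0,0.0095,0],[0,-0.007,0,0.0095,0],[0,-0.008,0,0.009,0],[0,-0.006,0,0.0105,0],[0,-0.006,0,0.0105,0]]]'

```text
time: 46.5
tool_pos: [0.5664, 0.116, 0.2072]
tool_rot: [0.0, 0.655, 0.756, -0.0]
contact_force: [0.3, 1.4, 2.4]
gripper_width: 0.15
grasp_force: 58.4
```

>>> move_arm --targets '[[[0,-0.0055,0,0.0105,0],[0,-0.0045,0,0.0105,0],[0,-0.0045,0,0.011,0],[0,-0.0045,0,0.011,0],[0,0,0,0,0]]]'

```text
time: 46.92
tool_pos: [0.5678, 0.1042, 0.1805]
tool_rot: [0.0, 0.655, 0.756, -0.001]
contact_force: [0.7, -3.2, 3.0]
gripper_width: 0.151
grasp_force: 58.6
```

Run:
```python
from h import *
sz(); tilt()
```

```text
s 17.2 lat 0.4 z 180.5 mm F fwd -3.3 up 3.0 tq [ 0.01 -0.11 -0.02] grip 58.6 w 0.151
[(np.float64(0.294), 14), (np.float64(0.287), 17), (np.float64(0.281), 11), (np.float64(0.255), 8), (np.float64(0.237), 20)]
```

>>> move_arm --targets '[[[0,-0.0045,0,0.011,0],[0,-0.0045,0,0.011,0],[0,-0.004,0,0.011,0],[0,-0.003,0,0.011,0],[0,-0.003,0,0.011,0]]]'

```text
time: 47.38
tool_pos: [0.5691, 0.0944, 0.1477]
tool_rot: [-0.001, 0.655, 0.756, 0.0]
contact_force: [-0.5, 0.8, 2.7]
gripper_width: 0.147
grasp_force: 58.4
```

>>> move_arm --targets '[[[0,-0.0025,0,0.011,0],[0,-0.0015,0,0.01,0],[0,-0.001,0,0.008,0],[0,0,0,0,0]]]'

```text
time: 47.72
tool_pos: [0.5693, 0.0909, 0.13]
tool_rot: [-0.001, 0.655, 0.756, -0.001]
contact_force: [1.1, 0.3, 1.1]
gripper_width: 0.149
grasp_force: 58.5
```

Run:
```python
from h import *
sz(); tilt()
```

```text
s 3.8 lat 0.8 z 130.0 mm F fwd 0.1 up 1.1 tq [ 0.44  0.03 -0.04] grip 58.5 w 0.149
[(np.float64(0.334), -1), (np.float64(0.324), 2), (np.float64(0.324), -4), (np.float64(0.297), -7), (np.float64(0.292), 5)]
```

>>> move_arm --targets '[[[0,0,0,-0.01,0],[0,0,0,-0.02,0],[0,0,0,-0.01,0],[0,-0.01,0,0,0],[0,-0.02,0,0,0]]]'

```text
time: 48.18
tool_pos: [0.573, 0.0734, 0.1568]
tool_rot: [0.001, 0.654, 0.757, 0.001]
contact_force: [0.2, 0.6, -2.0]
gripper_width: 0.15
grasp_force: 58.6
```

>>> move_arm --targets '[[[0,-0.03,-0.02,0,0],[0,-0.035,-0.03,0,0],[0,-0.035,-0.035,0,0],[0,-0.035,-0.035,0,0],[0,-0.02,-0.02,0,0]]]'

```text
time: 48.6
tool_pos: [0.5007, -0.0334, 0.1548]
tool_rot: [-0.0, 0.655, 0.755, -0.001]
contact_force: [0.1, -0.6, -1.9]
gripper_width: 0.153
grasp_force: 58.7
```

>>> move_arm --targets '[[[0,-0.008,-0.012,0,0.4],[0,0,0,0,0.6],[0,0,0,0,0.6],[0,0,0,0,0.55],[0,0,0,0,0]]]'

```text
time: 49.02
tool_pos: [0.4958, -0.0376, 0.1553]
tool_rot: [0.0, 0.736, 0.677, -0.0]
contact_force: [-0.6, -0.3, -0.9]
gripper_width: 0.151
grasp_force: 58.7
```

Run:
```python
from m import *
plan((.4957,-.0365,.08),(.4957,-.0365,.043),psi=85.3)
s=state(); print(s["ft_torque"],[np.round(state()["contact_force"][2],1)])
f="pics/full_e1.png"; cv2.imwrite(f,grab_frame("scene")[:,:,::-1]); pan_tilt(f,s["tool_pos"],85.3)
a=grab_frame("top")[:,:,::-1]; cv2.imwrite("pics/full_e1t.png",a); b=cv2.imread("pics/full_top0.png")
C=[(.6637,.3003),(.4207,.2652),(.3958,.4574),(.6352,.4933)]
P=np.array([proj("top",(*c,.11)) for c in C]).round().astype(np.int32); m=np.zeros(a.shape[:2],np.uint8); cv2.fillPoly(m,[P],1)
d=((cv2.absdiff(a,b).max(2)>35)&(m>0)).astype(np.uint8); k,l,st,ce=cv2.connectedComponentsWithStats(d)
print("tub diff",[(ce[i].round(0).tolist(),st[i,2:5].tolist(),int(a[l==i].mean())) for i in range(1,k) if st[i,4]>10])
# pan interior brightness
u=np.array([np.cos(np.radians(85.3)),np.sin(np.radians(85.3))]); v=np.array([-u[1],u[0]]); w=np.array(s["tool_pos"])
for X in (-.05,-.03,-.01,.01,.03,.05,.07,.09,.1): print(X,[int(a[tuple(proj("top",(*(w[:2]+u*(X+.106)+v*Y),w[2]-.034+max(0,X-.045)*.277)).round().astype(int)[::-1])].mean()) for Y in np.arange(-.055,.056,.01)])
```

```text
pos [ 0.4958 -0.0376  0.1553] psi 85.2 j6 -0.14 w 0.151 grip 58.7 F [-0.6 -0.3 -0.9] t 49.0 turn units -0.016
-> (0.4957, -0.0365, 0.08) [ 0.0018 -0.0003  0.1254] rows 2.0
-> (0.4957, -0.0365, 0.043) [0.     0.     0.0617] rows 1.0
[-0.2597  0.0588  0.0039] [np.float64(-0.9)]
[(np.float64(0.229), -1), (np.float64(0.225), 2), (np.float64(0.216), -4), (np.float64(0.215), 5), (np.float64(0.2), -7)]
tub diff [([143.0, 192.0], [16, 13, 99], 200), ([133.0, 217.0], [27, 18, 224], 188), ([150.0, 218.0], [3, 4, 11], 73), ([137.0, 233.0], [15, 13, 115], 53), ([122.0, 239.0], [19, 18, 177], 152)]
-0.05 [70, 81, 86, 86, 85, 86, 86, 86, 82, 83, 76, 93]
-0.03 [165, 161, 120, 69, 68, 52, 57, 86, 179, 161, 121, 112]
-0.01 [167, 166, 166, 181, 181, 181, 182, 181, 182, 182, 165, 167]
0.01 [174, 170, 170, 180, 179, 180, 180, 181, 180, 179, 164, 166]
0.03 [185, 181, 183, 182, 180, 180, 178, 178, 179, 178, 163, 164]
0.05 [152, 155, 153, 153, 156, 155, 154, 155, 155, 156, 136, 138]
0.07 [162, 162, 160, 161, 160, 161, 161, 160, 161, 160, 158, 142]
0.09 [160, 159, 160, 159, 160, 160, 161, 161, 161, 162, 161, 143]
0.1 [158, 158, 157, 157, 157, 158, 155, 156, 157, 156, 157, 138]
```

>>> move_arm --targets '[[[0,0.002,0,0.03,0],[0,0,0,0.05,0],[0,0,0,0.045,0],[0,0,0,0.025,0],[0,0,0,0.015,0]]]'

```text
time: 49.53
tool_pos: [0.4943, -0.0351, 0.0536]
tool_rot: [-0.002, 0.735, 0.678, -0.001]
contact_force: [-0.9, -0.4, -2.0]
gripper_width: 0.148
grasp_force: 58.7
```

>>> move_arm --targets '[[[0,0,0,0.01,0],[0,0,0,0.005,0],[0,0,0,0.003,0],[0,0,0,0,0],[0,0,0,0,0]]]'

```text
time: 49.95
tool_pos: [0.4972, -0.0355, 0.0468]
tool_rot: [0.001, 0.735, 0.678, 0.001]
contact_force: [1.3, 0.0, -2.7]
gripper_width: 0.149
grasp_force: 58.7
```

Run:
```python
from m import *
plan((.4957,-.0365,.041),psi=85.3); print(state()["ft_torque"])
```

```text
pos [ 0.4972 -0.0355  0.0468] psi 85.3 j6 -0.14 w 0.149 grip 58.7 F [ 1.3  0.  -2.7] t 50.0 turn units 0.003
-> (0.4957, -0.0365, 0.041) [-0.0018 -0.0023  0.0097] rows 1.0
[-0.2411 -0.0062 -0.0143]
```

>>> move_arm --targets '[[[0,0,0,0.003,0],[0,0,0,0.003,0],[0,0,0,0,0]]]'

```text
time: 50.2
tool_pos: [0.4971, -0.0355, 0.0431]
tool_rot: [0.001, 0.735, 0.678, 0.001]
contact_force: [-1.2, -0.7, 0.5]
gripper_width: 0.148
grasp_force: 59.2
```

>>> move_arm --targets '[[[0,0,0,0.002,0],[0,0,0,0,0],[0,0,0,0.002,0],[0,0,0,0,0],[0,0,0,0,0]]]'

```text
time: 50.62
tool_pos: [0.4973, -0.0358, 0.0425]
tool_rot: [0.0, 0.735, 0.678, -0.0]
contact_force: [-7.6, -0.7, 16.0]
gripper_width: 0.148
grasp_force: 61.3
```

Run:
```python
from m import *
plan((.4957,-.0365,.041),psi=85.3); print(state()["ft_torque"])
f="pics/full_e2.png"; cv2.imwrite(f,grab_frame("scene")[:,:,::-1]); pan_tilt(f,state()["tool_pos"],85.3,ref="pics/full_e1.png")
```

```text
pos [ 0.4973 -0.0358  0.0425] psi 85.3 j6 -0.14 w 0.148 grip 61.3 F [-7.6 -0.7 16. ] t 50.6 turn units 0.003
-> (0.4957, -0.0365, 0.041) [-0.0014 -0.0025  0.0025] rows 1.0
[0.213  1.1556 0.0906]
[(np.float64(0.288), -10), (np.float64(0.284), -7), (np.float64(0.277), -4), (np.float64(0.264), -1), (np.float64(0.263), 2)]
```

>>> move_arm --targets '[[[0,0,0,-0.004,0],[0,0,0,0,0],[15,0,0,0,0],[20,0,0,0,0],[30,0,0,0,0]]]'

```text
time: 51.08
tool_pos: [0.496, -0.0351, 0.0418]
tool_rot: [-0.0, 0.736, 0.678, 0.0]
contact_force: [-0.4, -0.7, 0.6]
gripper_width: 0.292
grasp_force: 0.0
```

>>> move_arm --targets '[[[50,0,0,0,0],[50,0,0,0,0],[50,0,0,-0.02,0],[50,0,0,-0.05,0],[50,0,0,-0.06,0]]]'

```text
time: 51.5
tool_pos: [0.494, -0.0348, 0.1188]
tool_rot: [-0.003, 0.735, 0.678, -0.002]
contact_force: [0.7, -0.1, 0.1]
gripper_width: 0.499
grasp_force: 0.0
```

>>> move_arm --targets '[[[50,0,0,-0.06,0],[50,-0.05,0,-0.06,0],[50,-0.06,0,0,0],[50,-0.06,0,0,0],[50,-0.06,0,0,0]]]'

```text
time: 51.92
tool_pos: [0.4855, -0.1709, 0.1905]
tool_rot: [0.002, 0.735, 0.678, 0.001]
contact_force: [0.3, 0.9, 0.3]
gripper_width: 0.498
grasp_force: 0.0
```

>>> move_arm --targets '[[[50,-0.06,0,0,0],[50,-0.06,0,0,0],[50,-0.06,0,0,0],[50,-0.06,0,0,0],[50,-0.06,0,0,0]]]'

```text
time: 52.33
tool_pos: [0.4701, -0.3507, 0.1891]
tool_rot: [0.0, 0.736, 0.677, 0.0]
contact_force: [-0.1, -0.0, -0.5]
gripper_width: 0.499
grasp_force: 0.0
```

>>> move_arm --targets '[[[50,-0.06,0.05,0,0],[50,-0.06,0.04,0,0],[50,-0.06,0,0,0],[50,-0.03,0,0,0],[50,0,0,0,0]]]'

```text
time: 52.75
tool_pos: [0.5095, -0.4771, 0.1886]
tool_rot: [0.001, 0.737, 0.676, -0.001]
contact_force: [-0.9, -0.0, -0.7]
gripper_width: 0.499
grasp_force: 0.0
```

Run:
```python
from m import *
plan()
a=grab_frame("top")[:,:,::-1]; cv2.imwrite("pics/full_e3t.png",a); s=grab_frame("scene")[:,:,::-1]; cv2.imwrite("pics/full_e3.png",s)
cuv(a)
for n,im,r,C in(("top",a,"top0",3),("scene",s,"scene0",3)):
    b=cv2.imread(f"pics/full_{r}.png"); d=(cv2.absdiff(im,b).max(2)>35).astype(np.uint8); k,l,st,ce=cv2.connectedComponentsWithStats(d)
    print(n,[(ce[i].round(0).astype(int).tolist(),st[i,2:5].tolist(),int(im[l==i].mean()),int(b[l==i].mean())) for i in range(1,k) if st[i,4]>12])
for nm,im in(("start",cv2.imread("pics/full_top0.png")),("now",a)):
    g_=cv2.cvtColor(np.ascontiguousarray(im),cv2.COLOR_BGR2GRAY); m=np.argwhere(g_[215:250,262:308]<70); P=np.array([atz("top",c+262,r+215,.043)[:2] for r,c in m]); mu=P.mean(0); e,v=np.linalg.eigh(np.cov((P-mu).T)); print(nm,"handle",len(m),mu,np.degrees(np.arctan2(v[1,1],v[0,1])),np.sqrt(12*e))
```

```text
pos [ 0.5095 -0.4771  0.1886] psi 85.1 j6 -0.77 w 0.499 grip 0.0 F [-0.9 -0.  -0.7] t 52.8 turn units 0.0
blob [176.6 136.1] 197 [0.7545 0.2596] deg 133.6 len 0.048 wid 0.036
blob [395.5 139.3] 243 [ 0.7351 -0.3277] deg 112.5 len 0.042 wid 0.04
blob [143.4 191.9] 79 [0.6043 0.3482] deg 56.4 len 0.045 wid 0.013
blob [129.2 213.1] 49 [0.548  0.3856] deg 144.3 len 0.03 wid 0.012
blob [138.5 219. ] 81 [0.5317 0.3605] deg 103.7 len 0.043 wid 0.013
blob [125.6 236.6] 56 [0.4855 0.3944] deg 7.1 len 0.023 wid 0.017
blob [254.  286.4] 102 [0.352 0.054] deg 19.5 len 0.03 wid 0.027
blob [184.6 305.4] 150 [0.3047 0.236 ] deg 51.5 len 0.075 wid 0.013
top [([269, 160], [12, 18, 163], 161, 151), ([211, 159], [22, 7, 114], 155, 167), ([318, 167], [15, 18, 141], 158, 161), ([145, 192], [19, 13, 110], 174, 111), ([450, 311], [200, 197, 13800], 67, 144), ([133, 217], [27, 16, 204], 172, 96), ([150, 218], [4, 4, 14], 70, 111), ([357, 222], [15, 11, 120], 137, 74), ([375, 222], [10, 11, 91], 165, 107), ([137, 233], [16, 14, 132], 52, 102), ([298, 229], [22, 3, 42], 74, 121), ([404, 233], [11, 11, 57], 77
[... 636 characters left out ...]
10, 160), ([6, 194], [18, 18, 167], 167, 108), ([210, 189], [10, 5, 16], 133, 80), ([373, 193], [13, 10, 28], 141, 178), ([218, 194], [19, 8, 25], 68, 119), ([38, 199], [20, 8, 44], 158, 109), ([310, 203], [17, 13, 95], 164, 156), ([202, 203], [11, 5, 13], 151, 110), ([172, 214], [13, 20, 161], 126, 97), ([271, 224], [19, 14, 138], 171, 143), ([2, 225], [7, 16, 64], 102, 169), ([156, 233], [10, 8, 58], 173, 108), ([228, 239], [19, 12, 152], 168, 147), ([24, 256], [7, 5, 27], 103, 154), ([16, 276], [48, 40, 833], 104, 168), ([13, 304], [28, 21, 101], 114, 170)]
start handle 127 [ 0.4932 -0.0351] 84.74830185462639 [0.0113 0.0739]
now handle 124 [ 0.4978 -0.0361] 85.077977017771 [0.0108 0.0761]
```

```bash
python3 -c "
from plant import job; print(job.job_done())"
```

```text
the job is handed in; nothing more can be done
None
```

I handed the job in at about 53 s. The odd square cell and all three used cuvettes are in the tub, the matching round cell stands in the case, and the empty pan is flat on its mat about 5 mm from its start. During the first tip the pan lifted off the rim and hung over the tub at about 26°, so I hooked it again and finished the tip on the rim. I had used all 14 picture views by then, so the final state was checked by image code.

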